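# Unload the tube mixer's clip deck

## Robot

A 7-joint arm with a two-finger parallel gripper is mounted at the origin on a cart in front of the work surface, level with it; the furniture and walls round the work are solid. World frame = base frame: x ahead of the robot, y to its left, z up, the work surface at z = 0. Lengths are in m, angles in rad, forces in N, time in s.
With the tool pointing down it reaches from about 0.425 to 0.925 m from the base axis. Payload 6.8 kg.
Tool frame: the origin (TCP) lies midway between the tips of the shut fingers; the grasp point (between the pads) lies 19 mm behind it; z points along the fingers, y is the direction in which the jaws open and shut (so a half turn about z gives the same grasp; the last joint's range is limited). The gripper opens to 88 mm and grips with 3 to 60 N. Pads are 20 mm wide; open, the fingers measure 115 mm over their backs; the gripper's body (75 mm by 178 mm) begins 61 mm behind the grasp point.
Start: joints at [-0.912, 0.477, 0.022, 1.555, -0.011, 1.109, -0.083], TCP at [0.468, 0.486, 0.223] pointing down, gripper open.
Joint ranges: [-2.96, 2.96], [-0.34, 2.1], [-1.41, 1.46], [0.24, 2.44], [-1.37, 4.51], [0.17, 1.92], [-2.96, 2.96]. Speed limits (rad/s): [2.39, 2.39, 3.14, 3.14, 3.14, 3.14, 3.14].

## Interface

Orientations are given as a rotation vector (axis times angle).
In Python, from rig import ctrl gives the robot as it stands.
- The arm moves only by the shell command python3 -m creep 'ROWS' [OPENING]. ROWS is JSON, a list that holds one entry, the list of rows, each a list of 6 numbers: the shift along the tool's x, y, z in m, then the turn, a rotation vector about the tool's x, y, z in degrees. A call has 1 to 12 rows; each row is the pose to reach, as a shift and turn from the pose measured when the call began, along the tool's axes at that moment; what a row does not reach only later rows make up. A row lasts 1/8 s, in which the tool goes at most 62.5 mm and 10.7 degrees, less where a joint would pass 70% of its speed; a pose out of reach is approached as far as the arm can. A call with a gripper value outside its range is refused whole. OPENING is the gripper's target within -1 to 1 (fully open at 1, half-way at 0, shut at -1), set as the call begins (- or left out, the last holds). The fingers move at their own pace and stop on an object; the grip force is fixed at half the most. Time passes only in rows, so rows that repeat a pose let the fingers close. It gives the time, the measured TCP pose, the force and the opening at its end, in the units of the state.
- ctrl.get_obs(): the state, without advancing time (a new reading comes with each control period).
- ctrl.read_camera(name): name is "scene" or "top" or "wrist"; returns a dict with "img" (400x640x3 uint8, red, green, blue), "range_z" (400x640 float32, m along the optical axis (not along the pixel's ray), 0 where there is no reading), "mtx" (3x3 intrinsics, pixels), "extrinsics" (4x4, takes a point from camera to world coordinates). Camera axes: x right, y up, looking along -z (the intrinsics and any distortion apply to the point x, -y, -z); pixel columns grow to the right and rows downward; lengths in m; the calibration is good to about 2 mm. A picture is of the moment at which its call begins.
- ctrl.hand_in(): hands the job in, once; it reports no verdict.
The state is a dict: "time": time; "joint_pos": joint angles; "qvel": joint speeds; "effort": joint torques, N m; "eef_pos": TCP position; "orientation": TCP orientation; "wrist_force": force on the tool from outside, world axes, zero at the start; "wrist_torque": the same for the moment, N m; "opening": finger opening in m.
Only numpy, scipy, OpenCV 4.12 (cv2) and the standard library are available. Lean on these libraries where they do the work, as an engineer would, in place of code of your own. Each camera call takes 0.05 s, during which the arm holds its last target.

## Task

Unload the tube mixer: pull up the spring plunger, slide the guard fully open and let the knob go; then roll every tube sideways out of its spring clips, toward the sprung jaws (do not yank it up against the hooks), and lay it flat on the floor of the white tray, not on top of another. When all the tubes are in the tray, slide the guard shut again until the plunger drops in and locks it, have the tray pulled by its tab to the yellow corner marks and square with them, and leave the other things on the desk where they are.

Things in the scene. Friction and masses are not known exactly. Their poses are not given: they have to be found in the camera images.
- deck: Fixed clip deck of a tube mixer: grey plate 270 (x) x 245 (y) mm, 10 mm thick, white side walls 72 mm high along both x ends (inner faces x = -122, +122 mm). Origin on the desk, z up; x runs across the clip stations, y along the tubes. A white drive housing 66 mm high fills y = +63 to +171 mm.
- clip_1 (a point): Centre of the clip station at deck x = -81 mm, on the tube's axis, 48 mm above the desk (38 above the plate). A clipped tube lies along deck y, bottom at y = -41, cap end at y = +41 mm. Clips hold only its ends (y = -40 to -32 and +27 to +37 mm): the middle is free for fingers. Site axes as the deck's.
- clip_2 (a point): As clip_1, at deck x = -27 mm. On its +x side each clip is a rigid blue hook reaching over the tube to 1.5 mm past its axis, hook tops at most 61 mm above the desk: a straight pull up is blocked.
- clip_3 (a point): As clip_1, at deck x = +27 mm. On its -x side each clip is a steel spring jaw, hinged near the plate: a held tube pushed toward -x moves it away, against 1.5 N rising to about 6 N. After 12 to 16 mm toward -x the tube is clear of the hooks and lifts out.
- clip_4 (a point): As clip_1, at deck x = +81 mm. The stations stand 54 mm apart; beside a tube there are 34 mm or more to the next tube or wall.
- guard (a joint): Clear guard plate with blue edges, 256 x 112 mm, 73 to 80 mm above the desk, sliding along deck +y: 0 = closed over the tubes, 0.120 m = fully open, over the drive housing. Friction about 1.5 N; it stays where it is left. Starts closed and locked.
- plunger (a joint): Spring index plunger in the guard: 0 = pin down, 0.016 m = knob pulled fully up. Spring 3 N at rest, 6.5 N at the top. Raise it at least 9 mm (better 13) for the pin to pass the keeper, both when opening and when closing; it drops home only when the guard is within 1 mm of 0.
- keeper (a point): Middle of the top edge of the steel keeper bar behind which the plunger's pin stands when the guard is closed; deck x = 0, y = -42.5 mm, 48 mm above the desk. The pin lies over it while guard is between 0.001 and 0.019 m; beyond that the pin hangs free and the knob may be let go.
- knob (a point): Centre of the plunger's round black knob, 27 mm across, 19 mm high, 113 mm above the desk when down, at deck x = 0, y = -52 mm + guard. 13 mm of stem and boss (21 mm wide) show below it, then the guard plate, whose top there is 33 mm below the knob's centre. Moves with guard and plunger.
- tray: Loose white open tray, 180 (x) x 116 (y) mm outside, 18 mm high, walls 4 mm, floor 4 mm thick, 0.35 kg, on a 3 mm black bench mat 350 x 155 mm. Origin: centre of its underside, z up. There is room for four tubes lying along its y, side by side along x. It may be found pushed aside.
- tab (a point): Centre of the gripping part of the pull tab at the tray's +x end (tray x = +93 mm), blue, 6 to 7 mm thick along x, 40 mm wide along y; top 42 mm above the tray's underside, the point itself 34 mm.
- spot (a point): Collection spot on the mat: centre of the rectangle framed by four yellow corner marks, 188 x 124 mm (just round the tray without its tab), at the mat's end nearer the robot. Its x and y axes are those the tray must end along (tab to +x).
- blood_tube_1: Capped sample tube, 82 mm long, 12.8 mm diameter, with a purple cap 16 mm in diameter over its last 18 mm; 20 g. Origin: centre of its bottom end; z along the tube toward the cap. Starts in one of the four clip stations, or is absent.
- blood_tube_2: Capped sample tube, 82 mm long, 12.8 mm diameter, with a red cap 16 mm in diameter over its last 18 mm; 20 g. Origin: centre of its bottom end; z along the tube toward the cap. Starts in one of the four clip stations, or is absent.
- blood_tube_3: Capped sample tube, 82 mm long, 12.8 mm diameter, with a purple cap 16 mm in diameter over its last 18 mm; 20 g. Origin: centre of its bottom end; z along the tube toward the cap. Starts in one of the four clip stations, or is absent.
- blood_tube_4: Capped sample tube, 82 mm long, 12.8 mm diameter, with a blue cap 16 mm in diameter over its last 18 mm; 20 g. Origin: centre of its bottom end; z along the tube toward the cap. Starts in one of the four clip stations, or is absent.
- stain_a: Bystander, to be left alone: brown dropper bottle with a black cap, 33 x 33 x 93 mm. Origin: centre of its underside.
- stain_b: Bystander, to be left alone: white dropper bottle with a blue cap, 30 x 30 x 87 mm. Origin: centre of its underside.
- stain_c: Bystander, to be left alone: brown dropper bottle with a red cap, 37 x 37 x 100 mm. Origin: centre of its underside.
- slide_box: Bystander, to be left alone: grey slide box, 91 x 105 x 37 mm. Origin: centre of its underside.
- oil_bottle: Bystander, to be left alone: white dropper bottle with a black cap, 30 x 30 x 78 mm. Origin: centre of its underside.

How it is judged:
By the outcome, as a careful person would: the job done as asked, in the order asked, and still so for the second after the job is handed in, with the robot touching nothing.
Of blood_tube_1, blood_tube_2, blood_tube_3, blood_tube_4 only 2 to 4 are there at a start; the rules pass over those that are not, and their reading is None.
At some moment in a run one of tray may be knocked a few centimetres aside while the robot is not near it.
Once in a run the grip may slacken for a moment while it holds something.
It also fails if it takes over 210 s, if anything falls off the work surface, if the arm or the gripper's body presses on something with over 40 N, if the wrist force passes 120 N, or if a joint passes its speed limit or range.

## Working session

There is one attempt and no reset: what is moved stays moved. The work goes in short steps, Python scripts to look and compute and a shell command to move; the robot and the scene stay as the last step left them, time stands still between calls to the robot, and variables do not carry over. Pictures are saved under pics/ and viewed, and the job is handed in when it is done.

```bash
ls; mkdir -p pics; cat > h.py <<'E'
import numpy as np, cv2
from rig import ctrl
from scipy.spatial.transform import Rotation as R
def cam(n): return ctrl.read_camera(n)
def save(d,f,crop=None,scale=1):
    im=d["img"]
    if crop: u0,v0,u1,v1=crop; im=im[v0:v1,u0:u1]
    if scale!=1: im=cv2.resize(im,None,fx=scale,fy=scale,interpolation=cv2.INTER_CUBIC)
    cv2.imwrite("pics/"+f,im[:,:,::-1])
def pts(d):
    # world point for each pixel from range
    h,w=d["range_z"].shape; u,v=np.meshgrid(np.arange(w),np.arange(h)); K=d["mtx"]; z=d["range_z"]
    x=(u-K[0,2])/K[0,0]*z; y=(v-K[1,2])/K[1,1]*z
    P=np.stack([x,-y,-z,np.ones_like(z)],-1)@np.array(d["extrinsics"]).T
    return P[...,:3]
def ray(d,u,v,zp):
    K=d["mtx"];E=np.array(d["extrinsics"]); r=E[:3,:3]@np.array([(u-K[0,2])/K[0,0],-(v-K[1,2])/K[1,1],-1]); o=E[:3,3]
    return o+r*(zp-o[2])/r[2]
def proj(d,p):
    K=d["mtx"];E=np.array(d["extrinsics"]); c=E[:3,:3].T@(np.array(p)-E[:3,3]); z=-c[2]
    return np.array([K[0,2]+K[0,0]*c[0]/z,K[1,2]-K[1,1]*c[1]/z])
def st():
    o=ctrl.get_obs(); print({k:np.round(v,3) for k,v in o.items() if k in("time","eef_pos","orientation","wrist_force","opening","joint_pos")}); return o
E
python3 - <<'E'
from h import *
o=st(); print(R.from_rotvec(o["orientation"]).as_matrix().round(3))
for n in("scene","top","wrist"):
    d=cam(n); save(d,n+"0.png"); print(n,d["mtx"].round(1).tolist(),np.round(d["extrinsics"],3).tolist(), {k for k in d})
E
```

```text
pics
{'time': np.float64(0.0), 'joint_pos': array([-0.912,  0.478,  0.022,  1.556, -0.011,  1.109, -0.083]), 'eef_pos': array([0.468, 0.486, 0.222]), 'orientation': array([-1.175, -2.913,  0.003]), 'wrist_force': array([-0.07 , -0.47 ,  0.071]), 'opening': np.float64(0.088)}
[[-0.72   0.694 -0.001]
 [ 0.694  0.72  -0.001]
 [-0.    -0.002 -1.   ]]
scene [[405.0, 0.0, 324.8], [0.0, 405.0, 203.7], [0.0, 0.0, 1.0]] [[0.725, -0.502, 0.471, 1.022], [0.689, 0.524, -0.501, -0.397], [0.004, 0.688, 0.726, 0.877], [0.0, 0.0, 0.0, 1.0]] {'mtx', 'range_z', 'img', 'extrinsics'}
top [[431.5, 0.0, 320.9], [0.0, 431.5, 200.6], [0.0, 0.0, 1.0]] [[-0.026, 0.987, -0.159, 0.32], [-1.0, -0.026, -0.001, 0.093], [-0.005, 0.159, 0.987, 1.321], [0.0, 0.0, 0.0, 1.0]] {'mtx', 'range_z', 'img', 'extrinsics'}
wrist [[308.1, 0.0, 322.2], [0.0, 308.1, 199.1], [0.0, 0.0, 1.0]] [[0.693, -0.69, -0.208, 0.411], [0.72, 0.663, 0.204, 0.541], [-0.003, -0.291, 0.957, 0.385], [0.0, 0.0, 0.0, 1.0]] {'mtx', 'range_z', 'img', 'extrinsics'}
```

View pics/scene0.png

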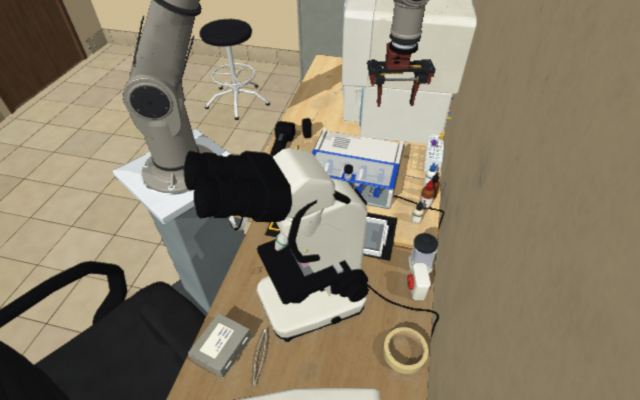

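View pics/top0.png

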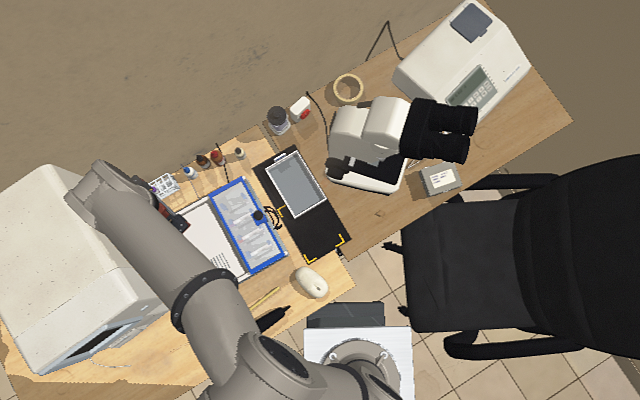

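View pics/wrist0.png

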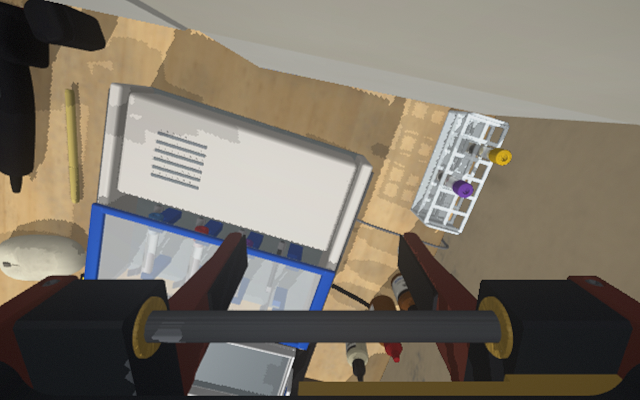

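```bash
python3 - <<'E'
from h import *
d=cam("top"); save(d,"top1.png",(150,120,370,280),3.5); np.savez("/tmp/top0.npz",**d)
d=cam("scene"); save(d,"scene1.png",(230,110,470,300),3.2)
d=cam("top")
P=pts(d)
for (u,v) in [(240,180),(285,265),(258,215),(276,157),(300,185),(344,236),(324,258),(279,207),(240,153),(238,235)]:
    print((u,v),P[v,u].round(3))
E
```

```text
(240, 180) [0.588 0.33  0.084]
(285, 265) [0.339 0.208 0.   ]
(258, 215) [0.478 0.271 0.125]
(276, 157) [0.665 0.228 0.044]
(300, 185) [0.583 0.158 0.008]
(344, 236) [0.422 0.027 0.005]
(324, 258) [0.357 0.09  0.002]
(279, 207) [ 0.517  0.225 -0.001]
(240, 153) [0.68  0.337 0.047]
(238, 235) [0.427 0.337 0.075]
```

View pics/top1.png

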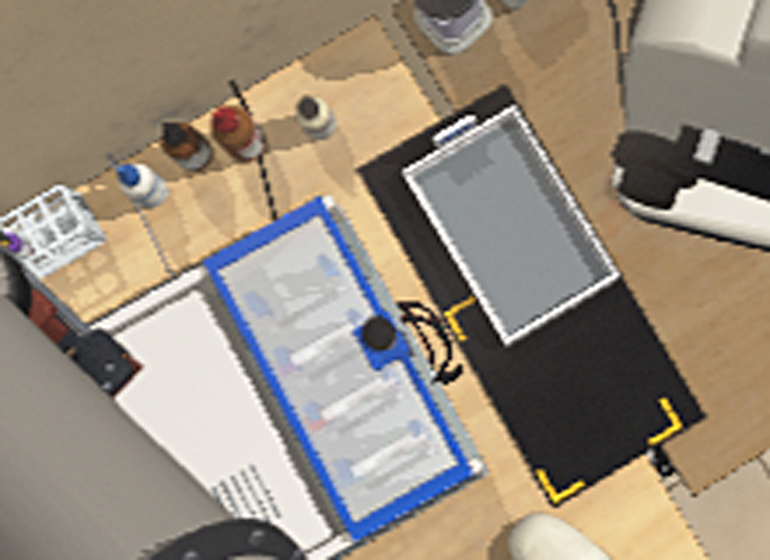

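View pics/scene1.png

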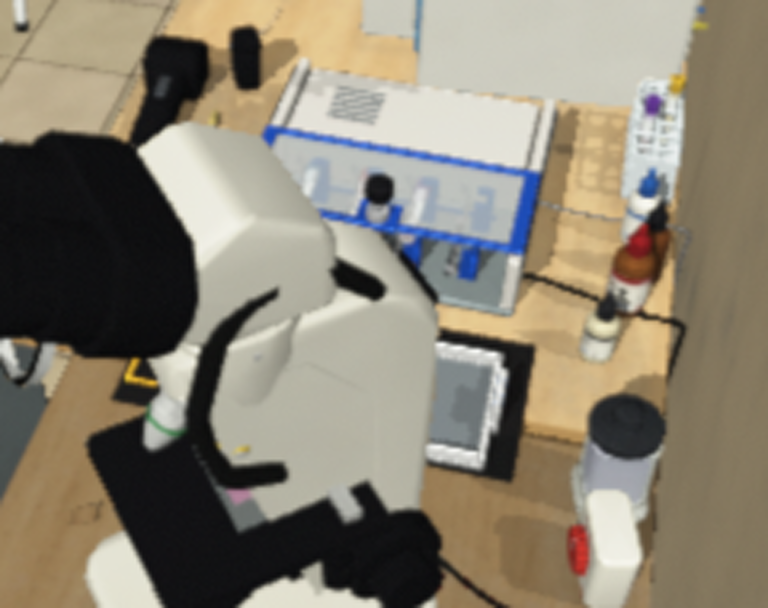

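```bash
cat > deck.py <<'E'
from h import *
def plane_pts(d,mask,z):
    v,u=np.nonzero(mask); K=d["mtx"];E=np.array(d["extrinsics"])
    r=np.stack([(u-K[0,2])/K[0,0],-(v-K[1,2])/K[1,1],-np.ones(len(u))],1)@E[:3,:3].T
    return (E[:3,3]+r*((z-E[2,3])/r[:,2])[:,None])[:,:2]
def rect(p):
    (c,s,a)=cv2.minAreaRect((p*1000).astype(np.float32)); return np.array(c)/1000,s,a
E
python3 - <<'E'
from deck import *
d=dict(np.load("/tmp/top0.npz")); hsv=cv2.cvtColor(d["img"],cv2.COLOR_RGB2HSV); P=pts(d)
blue=(hsv[...,0]>108)&(hsv[...,0]<125)&(hsv[...,1]>170)
n,l,s,c=cv2.connectedComponentsWithStats(blue.astype(np.uint8))
i=1+np.argmax(s[1:,4]); m=l==i; print(s[i], "z med",np.median(P[m][:,2]))
p=plane_pts(d,m,0.080); print("guard",rect(p))
yel=(hsv[...,0]>20)&(hsv[...,0]<33)&(hsv[...,1]>200)&(hsv[...,2]>180)
n,l,s,c=cv2.connectedComponentsWithStats(yel.astype(np.uint8))
m=np.zeros_like(yel)
for i in range(1,n):
    if s[i,4]>8: print(s[i],c[i]); 
    if s[i,4]>8 and s[i,0]>270 and s[i,1]>195 and s[i,0]<360: m|=l==i
print("spot",rect(plane_pts(d,m,0.003)))
for q in rect(plane_pts(d,m,0.003)),: print(cv2.boxPoints((q[0]*1000,q[1],q[2])))
# tray
g=(P[...,2]>0.017)&(P[...,2]<0.025)&(P[...,0]>.4)&(P[...,0]<.75)&(P[...,1]>0.05)&(P[...,1]<.29)
g2=np.zeros_like(g); g2[140:225,260:335]=g[140:225,260:335]
n,l,s,c=cv2.connectedComponentsWithStats(g2.astype(np.uint8)); print(s)
i=1+np.argmax(s[1:,4]); m=l==i; r=rect(P[m][:,:2]); print("tray",r,cv2.boxPoints((r[0]*1000,r[1],r[2])))
k=(P[...,2]>0.11)&(P[...,2]<0.135); k[:, :245]=0;k[:,275:]=0;k[:200]=0;k[:230]; k[235:]=0
v,u=np.nonzero(k); print("knob px",u.mean(),v.mean(),P[k].mean(0), ray(d,u.mean(),v.mean(),.1225))
E
```

```text
[209 177  75  97 516] z med 0.08014646378412338
guard (array([0.45757458, 0.31233856]), (265.5577392578125, 112.33590698242188), 28.267086029052734)
[304 255   6   8  13] [306.30769231 258.61538462]
spot (array([0.35632874, 0.1435605 ]), (25.97173500061035, 4.815413475036621), 35.825523376464844)
[[344.39047 137.9118 ]
 [347.209   134.00745]
 [368.267   149.2092 ]
 [365.44846 153.11356]]
[[     0      0    640    400 255756]
 [   326    140      2      5      7]
 [   294    150     18     25     39]
 [   265    152     29     46     92]
 [   311    176      6      9     13]
 [   287    180      1      1      1]
 [   308    180      1      1      1]
 [   317    186      6      7     11]
 [   318    194      8     10     21]
 [   283    200      2      1      2]
 [   285    202      2      3      4]
 [   313    203      4      4      7]
 [   287    206      9     12     17]
 [   296    206     16     11     27]
 [   262    210      1      1      1]
 [   280    224      1      1      1]]
tray (array([0.62424823, 0.2311187 ]), (71.70159149169922, 145.15419006347656), 74.27831268310547) [[544.672   216.27496]
 [684.3959  176.94327]
 [703.82446 245.96243]
 [564.1006  285.29413]]
knob px 257.34177215189874 214.53164556962025 [0.47913261 0.27347752 0.12286745] [0.47917786 0.27353939 0.1225    ]
```

```bash
cat >> deck.py <<'E'
import sys
A=np.deg2rad(28.27); O=np.array([0.4546,0.3193])
def setdeck(o,a):
    global A,O; O=np.array(o);A=a
def D2W(x,y,z=0): 
    c,s=np.cos(A),np.sin(A); return np.array([O[0]+c*x-s*y,O[1]+s*x+c*y,z])
def W2D(p):
    c,s=np.cos(A),np.sin(A); q=np.array(p[:2])-O; return np.array([c*q[0]+s*q[1],-s*q[0]+c*q[1],*p[2:3]])
def Rt(yaw):  # tool down with tool y at heading yaw
    c,s=np.cos(yaw),np.sin(yaw); return np.array([[-s,c,0],[c,s,0],[0,0,-1.]])
def go(p,yaw=None):
    """print shift/turn (tool axes, mm, deg) to reach world p"""
    o=ctrl.get_obs(); Rm=R.from_rotvec(o["orientation"]).as_matrix()
    yaw=A if yaw is None else yaw
    s=Rm.T@(np.array(p)-o["eef_pos"]); t=R.from_matrix(Rm.T@Rt(yaw)).as_rotvec()
    print("t%.1f"%o["time"],"tcp deck",(W2D(o["eef_pos"])*1000).round(1),"open %.1f"%(o["opening"]*1e3),"F",o["wrist_force"].round(1),"SHIFT mm",(s*1000).round(1),"TURN",np.rad2deg(t).round(2))
E
python3 -c "
from deck import *
go(D2W(0,-.052,.25))"
```

```text
t0.3 tcp deck [ 90.9 140.3 222.3] open 88.0 F [ 0.5  0.1 -0.1] SHIFT mm [-155.3 -145.4  -27.6] TURN [-3.00e-02  1.00e-02  1.78e+01]
```

```bash
python3 -m creep '[[[-0.02,-0.018,-0.01,0,0,2],[-0.05,-0.048,-0.028,0,0,6],[-0.085,-0.08,-0.028,0,0,10],[-0.12,-0.112,-0.028,0,0,14],[-0.145,-0.135,-0.028,0,0,17],[-0.155,-0.145,-0.028,0,0,17.8],[-0.155,-0.145,-0.028,0,0,17.8],[-0.155,-0.145,-0.028,0,0,17.8]]]' 1
python3 - <<'E'
from deck import *
go(D2W(0,-.052,.25))
d=cam("wrist"); save(d,"w1.png"); np.savez("/tmp/w1.npz",**d)
E
```

```text
time: 1.3
eef_pos: [0.4789, 0.2756, 0.2505]
orientation: [-1.608, -2.698, -0.0]
wrist_force: [0.6, 0.1, -0.3]
opening: 0.0877
t1.3 tcp deck [  0.7 -50.  250.5] open 87.7 F [ 0.6  0.1 -0.3] SHIFT mm [-2.  -0.7  0.5] TURN [-0.01 -0.03  0.13]
```

View pics/w1.png

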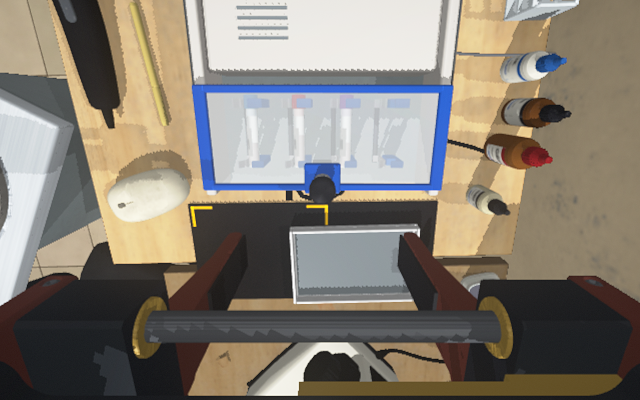

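```bash
python3 - <<'E'
from deck import *
d=dict(np.load("/tmp/w1.npz")); hsv=cv2.cvtColor(d["img"],cv2.COLOR_RGB2HSV); P=pts(d)
blue=(hsv[...,0]>105)&(hsv[...,0]<128)&(hsv[...,1]>180)&(hsv[...,2]>90)
n,l,s,c=cv2.connectedComponentsWithStats(blue.astype(np.uint8))
i=1+np.argmax(s[1:,4]); m=l==i; print(s[i], "z med",np.median(P[m][:,2]))
r=rect(plane_pts(d,m,0.080)); print("guard",r)
yel=(hsv[...,0]>18)&(hsv[...,0]<33)&(hsv[...,1]>180)&(hsv[...,2]>150)
n,l,s,c=cv2.connectedComponentsWithStats(yel.astype(np.uint8))
for i in range(1,n):
    if s[i,4]>40: print("yel",s[i]); 
m=yel.copy(); m[:200]=0;m[230:]=0
q=plane_pts(d,m,.003); print("yel upper edge",rect(q)); rr=rect(q); print(cv2.boxPoints((rr[0]*1000,rr[1],rr[2])))
k=(P[...,2]>0.112)&(P[...,2]<0.135); k[:150]=0;k[215:]=0;k[:,:290]=0;k[:,360:]=0
# knob silhouette dark
dark=(hsv[...,2]<60); dark[:172]=0; dark[206:]=0; dark[:,:303]=0; dark[:,345:]=0
v,u=np.nonzero(k); print("knob",len(u),u.min(),u.max(),v.min(),v.max(),P[k].mean(0),np.percentile(P[k][:,2],[5,50,95]))
top=k&(P[...,2]>0.119); v,u=np.nonzero(top); r2=rect(P[top][:,:2]); print("knob top",r2, W2D(r2[0])*1000)
# tray rim white: z about .021
t=(abs(P[...,2]-.021)<.004); t[:222]=0; t[306:]=0; t[:,:285]=0;t[:,400:]=0
v,u=np.nonzero(t); print(len(u)); r3=rect(P[t][:,:2]); print("tray visible",r3,cv2.boxPoints((r3[0]*1000,r3[1],r3[2])))
save(d,"w1z.png",(180,60,460,220),2.8)
E
```

```text
[ 192   85  261  108 4988] z med 0.08025796296237334
guard (array([0.45811194, 0.31323755]), (265.1039123535156, 112.90190887451172), 28.417490005493164)
yel [306 205  22  20 114]
yel [190 206  22  21 124]
yel upper edge (array([0.43328986, 0.1717677 ]), (192.55511474609375, 30.145647048950195), 28.969276428222656)
[[341.7582  138.32349]
 [356.35898 111.94967]
 [524.82153 205.21191]
 [510.22073 231.58572]]
knob 594 309 335 177 204 [0.47908954 0.27529475 0.12262689] [0.11726136 0.12328176 0.12472087]
knob top (array([0.4795192, 0.2740325]), (25.91093635559082, 25.608192443847656), 30.861827850341797) [  0.50705469 -51.67064591]
1017
tray visible (array([0.57636914, 0.16687268]), (156.32456970214844, 117.59619903564453), 30.15486717224121) [[479.24792  178.44972 ]
 [538.32104   76.767715]
 [673.49036  155.29564 ]
 [614.41724  256.97766 ]]
```

View pics/w1z.png

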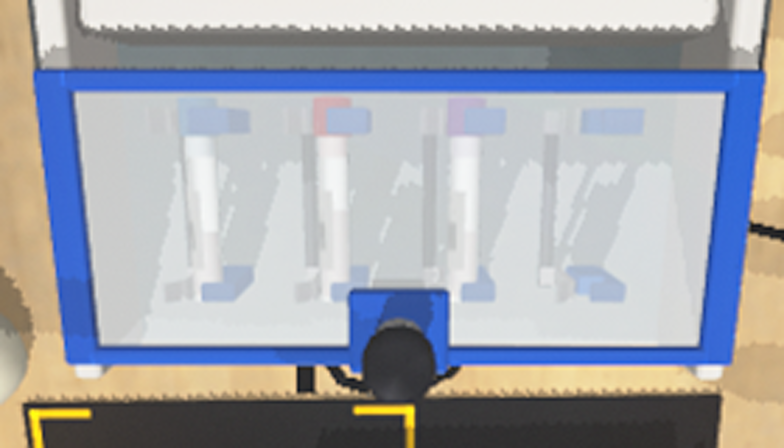

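```bash
sed -i 's/^A=.*/A=np.deg2rad(28.35); O=np.array([0.4548,0.3198])/' deck.py; python3 -c "
from deck import *
go(D2W(0,-.052,.096))"
```

```text
t1.4 tcp deck [ 2.000e-01 -5.030e+01  2.504e+02] open 87.7 F [-0.3 -0.5 -0.1] SHIFT mm [-1.800e+00 -1.000e-01  1.544e+02] TURN [-0.03 -0.02  0.06]
```

```bash
python3 -m creep '[[[-0.002,0,0.03,0,0,0],[-0.002,0,0.06,0,0,0],[-0.002,0,0.09,0,0,0],[-0.002,0,0.12,0,0,0],[-0.002,0,0.14,0,0,0],[-0.002,0,0.15,0,0,0],[-0.002,0,0.154,0,0,0],[-0.002,0,0.154,0,0,0],[-0.002,0,0.154,0,0,0]]]' 0.4
python3 - <<'E'
from deck import *
go(D2W(0,-.052,.096))
d=cam("wrist"); save(d,"w2.png")
E
```

```text
time: 2.48
eef_pos: [0.4802, 0.2743, 0.0971]
orientation: [1.608, 2.699, 0.002]
wrist_force: [0.8, 0.2, -1.0]
opening: 0.0615
t2.5 tcp deck [  0.8 -52.1  97.1] open 61.5 F [ 0.8  0.2 -1. ] SHIFT mm [ 0.1 -0.8  1.1] TURN [ 0.06 -0.03  0.07]
```

View pics/w2.png

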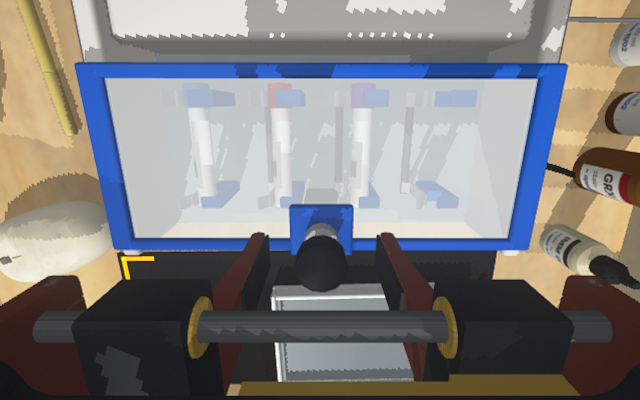

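```bash
python3 -m creep '[[[0,0,0.001,0,0,0],[0,0,0.001,0,0,0],[0,0,0.001,0,0,0],[0,0,0.001,0,0,0],[0,0,0.001,0,0,0],[0,0,0.001,0,0,0]]]' -1
python3 -m creep '[[[0,0,0,0,0,0],[0,0,0,0,0,0]]]'
python3 -c "
from deck import *
go(D2W(0,-.052,.096))"
```

```text
time: 3.28
eef_pos: [0.4796, 0.274, 0.0961]
orientation: [-1.608, -2.698, -0.0]
wrist_force: [-3.1, -1.7, 4.2]
opening: 0.0262
time: 3.52
eef_pos: [0.4796, 0.274, 0.0961]
orientation: [-1.608, -2.698, -0.0]
wrist_force: [-2.3, -1.7, 3.2]
opening: 0.0262
t3.5 tcp deck [  0.1 -52.1  96.1] open 26.2 F [-2.3 -1.7  3.2] SHIFT mm [ 0.1 -0.1  0.1] TURN [-0.02 -0.03  0.06]
```

Gripped. Lift 14.5 mm.

```bash
python3 -m creep '[[[0,0,-0.004,0,0,0],[0,0,-0.008,0,0,0],[0,0,-0.012,0,0,0],[0,0,-0.0145,0,0,0],[0,0,-0.0145,0,0,0],[0,0,-0.0145,0,0,0]]]'
python3 -c "
from deck import *
go(D2W(0,-.052,.096))
save(cam('top'),'t2.png',(150,120,370,280),3.5)"
```

```text
time: 4.28
eef_pos: [0.4796, 0.2739, 0.1105]
orientation: [-1.608, -2.698, 0.0]
wrist_force: [1.2, 0.9, -6.2]
opening: 0.0263
t4.3 tcp deck [ 1.000e-01 -5.220e+01  1.105e+02] open 26.3 F [ 1.2  0.9 -6.2] SHIFT mm [ 0.1 -0.  14.5] TURN [-0.02 -0.03  0.06]
```

```bash
python3 -m creep '[[[0.006,0,0,0,0,0],[0.016,0,0,0,0,0],[0.028,0,0,0,0,0],[0.04,0,0,0,0,0],[0.052,0,0,0,0,0],[0.064,0,0,0,0,0],[0.076,0,0,0,0,0],[0.088,0,0,0,0,0],[0.098,0,0,0,0,0],[0.106,0,0,0,0,0],[0.11,0,0,0,0,0],[0.11,0,0,0,0,0]]]'
python3 -c "
from deck import *
go(D2W(0,.068,.096))"
```

```text
time: 5.82
eef_pos: [0.427, 0.3716, 0.1106]
orientation: [-1.607, -2.698, -0.001]
wrist_force: [0.8, 2.4, -6.8]
opening: 0.0262
t5.8 tcp deck [1.000e-01 5.880e+01 1.106e+02] open 26.2 F [ 0.8  2.4 -6.8] SHIFT mm [ 9.2 -0.1 14.6] TURN [ 0.01 -0.09  0.09]
```

```bash
python3 -m creep '[[[0.004,0,0,0,0,0],[0.007,0,0,0,0,0],[0.009,0,0,0,0,0],[0.0095,0,0,0,0,0],[0.0095,0,0,0,0,0]]]'
python3 -c "
from deck import *
go(D2W(0,.068,.096))"
```

```text
time: 6.45
eef_pos: [0.4226, 0.3796, 0.1106]
orientation: [-1.607, -2.698, -0.001]
wrist_force: [2.9, -0.8, -6.9]
opening: 0.0259
t6.5 tcp deck [1.000e-01 6.790e+01 1.106e+02] open 25.9 F [ 2.9 -0.8 -6.9] SHIFT mm [ 0.  -0.1 14.6] TURN [ 0.   -0.07  0.08]
```

```bash
python3 -m creep '[[[0.001,0,0,0,0,0],[0.0025,0,0,0,0,0],[0.0025,0,0,0,0,0]]]'
python3 -c "
from deck import *
go(D2W(0,.068,.096))"
python3 -m creep '[[[0,0,0.005,0,0,0],[0,0,0.01,0,0,0],[0,0,0.0145,0,0,0],[0,0,0.0145,0,0,0]]]'
python3 -m creep '[[[0,0,0,0,0,0],[0,0,0,0,0,0],[0,0,0,0,0,0],[0,0,-0.02,0,0,0],[0,0,-0.05,0,0,0],[0,0,-0.09,0,0,0],[0,0,-0.12,0,0,0],[0,0,-0.12,0,0,0]]]' 0.4
python3 -c "
from deck import *
go(D2W(0,0,.2))"
```

```text
time: 6.82
eef_pos: [0.4226, 0.3797, 0.1104]
orientation: [1.61, 2.697, -0.002]
wrist_force: [6.0, -4.2, -6.0]
opening: 0.0265
t6.8 tcp deck [1.000e-01 6.800e+01 1.104e+02] open 26.5 F [ 6.  -4.2 -6. ] SHIFT mm [ 0.  -0.1 14.4] TURN [-0.03  0.08 -0.02]
time: 7.32
eef_pos: [0.4225, 0.3798, 0.0962]
orientation: [1.61, 2.697, -0.002]
wrist_force: [1.3, -2.9, 0.5]
opening: 0.0272
time: 8.32
eef_pos: [0.4235, 0.3813, 0.2187]
orientation: [1.609, 2.696, 0.006]
wrist_force: [0.7, -0.4, 0.0]
opening: 0.0613
t8.3 tcp deck [  1.7  69.  218.7] open 61.3 F [ 0.7 -0.4  0. ] SHIFT mm [-69.   -1.7  18.7] TURN [ 0.24 -0.05 -0.01]
```

```bash
python3 -m creep '[[[-0.02,-0.001,0,0,0,0],[-0.045,-0.002,0,0,0,0],[-0.07,-0.002,0,0,0,0],[-0.09,-0.002,0,0,0,0],[-0.1,-0.002,0,0,0,0],[-0.1,-0.002,0,0,0,0],[-0.1,-0.002,0,0,0,0]]]' 
python3 - <<'E'
from deck import *
go(D2W(0,0,.2))
d=cam("wrist"); save(d,"w3.png"); np.savez("/tmp/w3.npz",**d); save(d,"w3z.png",(160,40,480,280),2.4)
E
```

```text
time: 9.2
eef_pos: [0.4687, 0.2929, 0.2183]
orientation: [1.608, 2.698, 0.006]
wrist_force: [0.2, 0.3, 0.1]
opening: 0.0618
t9.2 tcp deck [ -0.5 -30.2 218.3] open 61.8 F [0.2 0.3 0.1] SHIFT mm [30.2  0.5 18.3] TURN [ 0.2  -0.07  0.04]
```

View pics/w3z.png

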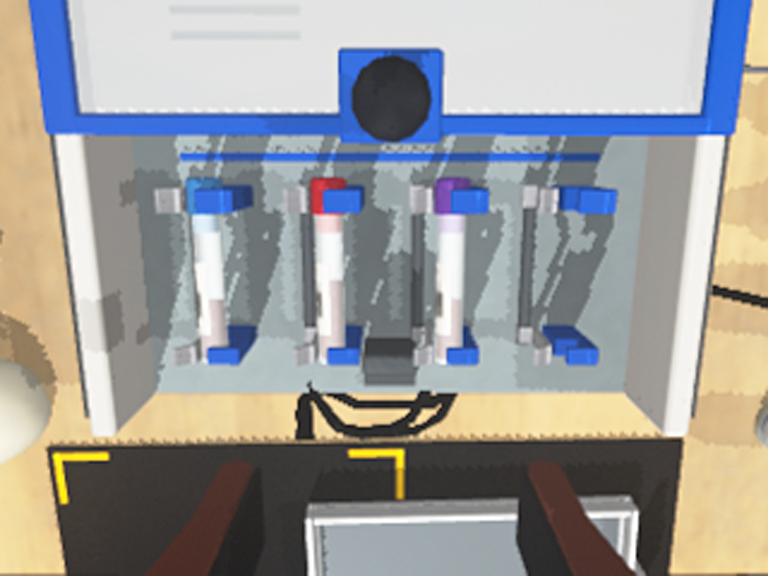

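```bash
python3 - <<'E'
from deck import *
d=dict(np.load("/tmp/w3.npz")); P=pts(d)
c,s=np.cos(A),np.sin(A)
q=P[...,:2]-O; X=(c*q[...,0]+s*q[...,1])*1000; Y=(-s*q[...,0]+c*q[...,1])*1000; Z=P[...,2]*1000
m=(abs(Y)<3)&(abs(X)<122)&(Z<90)&(Z>0)
i=np.argsort(X[m]); 
for x,z in zip(X[m][i],Z[m][i]): print("%.0f:%.0f"%(x,z),end=" ")
print()
m=(abs(Y+36)<2)&(abs(X)<122)&(Z<90)&(Z>0)
i=np.argsort(X[m]); 
for x,z in zip(X[m][i],Z[m][i]): print("%.0f:%.0f"%(x,z),end=" ")
E
```

```text
-122:58 -122:29 -122:66 -122:32 -122:12 -122:69 -122:61 -122:66 -122:43 -122:69 -122:46 -122:26 -122:29 -122:64 -122:15 -122:54 -122:16 -122:22 -122:18 -122:22 -122:55 -122:20 -122:39 -122:70 -122:36 -122:53 -122:52 -122:51 -122:12 -122:70 -122:40 -122:55 -122:59 -122:67 -122:33 -122:50 -122:61 -122:37 -122:11 -122:27 -122:58 -122:65 -122:69 -122:65 -122:64 -122:43 -122:27 -122:43 -122:20 -122:12 -122:49 -122:68 -122:20 -122:53 -122:50 -122:58 -122:47 -122:47 -122:20 -122:30 -122:49 -122:56 -122:38 -122:62 -122:69 -122:50 -122:37 -122:57 -122:46 -122:24 -122:35 -122:24 -122:41 -122:53 -121:36 -121:44 -121:34 -121:44 -121:31 -121:53 -121:16 -121:47 -121:40 -121:45 -121:31 -121:16 -121:68 -121:65 -121:20 -121:69 -121:65 -121:59 -121:68 -121:17 -121:35 -121:41 -121:42 -121:61 -121:35 -121:11 -121:64 -121:12 -121:11 -121:11 -121:12 -120:12 -119:12 -119:12 -119:13 -119:13 -119:9 -119:11 -119:11 -118:11 -118:10 -118:10 -117:11 -117:12 -117:12 -117:11 -116:10 -116:11 -116:10 -116:11 -116:12 -115:11 -115:10 -115:11 -115:11 -115:11 -114:10 -114:12 -114:10 -114:11 -114:11 -114:11 -113:11 -113:
[... 11705 characters left out ...]
84:60 84:58 85:44 85:42 85:60 85:60 85:59 86:42 86:60 86:60 86:42 86:59 86:60 87:43 87:60 87:60 87:41 88:58 88:62 88:60 88:43 88:46 88:60 88:42 89:59 89:61 89:61 89:60 90:61 90:60 91:59 92:59 92:59 92:59 92:61 93:61 93:60 93:59 94:59 94:58 94:58 97:11 99:10 99:9 100:11 100:11 100:10 101:11 101:11 101:10 102:11 102:12 102:10 103:12 103:10 103:11 104:12 105:11 105:9 106:11 106:10 106:9 107:11 107:11 108:10 108:12 108:11 108:10 109:12 109:12 110:9 111:11 111:10 111:11 112:12 112:11 112:10 113:10 113:10 114:10 114:11 114:11 115:11 116:11 116:11 116:11 117:11 117:11 117:11 118:11 118:11 118:10 119:12 120:11 120:10 120:12 120:11 121:10 122:12 122:12 122:47 122:59 122:40 122:66 122:23 122:71 122:57
```

```bash
python3 -c "
from deck import *
go(D2W(-.081,-.002,.1))"
```

```text
t9.2 tcp deck [ -0.5 -30.1 218.4] open 61.2 F [-0.7 -0.2 -0.5] SHIFT mm [ 28.  -80.9 118.2] TURN [ 0.21 -0.06  0.07]
```

```bash
python3 -m creep '[[[0.006,-0.018,0.02,0.2,0,0],[0.014,-0.04,0.05,0.2,0,0],[0.022,-0.062,0.08,0.2,0,0],[0.026,-0.076,0.105,0.2,0,0],[0.028,-0.081,0.116,0.2,0,0],[0.028,-0.081,0.118,0.2,0,0],[0.028,-0.081,0.118,0.2,0,0],[0.028,-0.081,0.118,0.2,0,0]]]' -0.22
python3 -c "
from deck import *
go(D2W(-.081,-.002,.038))
save(cam('wrist'),'w4.png')"
```

```text
time: 10.25
eef_pos: [0.3854, 0.2801, 0.1009]
orientation: [-1.609, -2.698, -0.004]
wrist_force: [-0.4, 0.3, -0.7]
opening: 0.0342
t10.2 tcp deck [-79.9  -2.  100.9] open 34.2 F [-0.4  0.3 -0.7] SHIFT mm [-0.1 -1.2 62.9] TURN [ 0.12 -0.09  0.04]
```

View pics/w4.png

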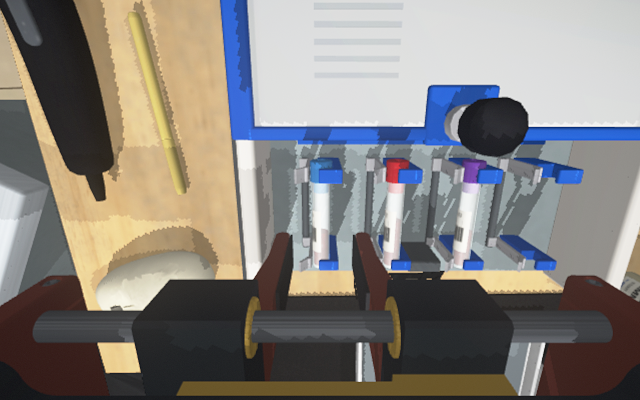

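```bash
python3 -m creep '[[[0,-0.001,0.015,0,0,0],[0,-0.001,0.03,0,0,0],[0,-0.001,0.045,0,0,0],[0,-0.001,0.057,0,0,0],[0,-0.001,0.063,0,0,0],[0,-0.001,0.063,0,0,0],[0,-0.001,0.063,0,0,0]]]'
python3 -c "
from deck import *
go(D2W(-.081,-.002,.038))"
```

```text
time: 11.18
eef_pos: [0.3847, 0.2798, 0.0381]
orientation: [-1.609, -2.698, -0.005]
wrist_force: [0.7, -0.6, 0.5]
opening: 0.0343
t11.2 tcp deck [-80.7  -1.9  38.1] open 34.3 F [ 0.7 -0.6  0.5] SHIFT mm [-0.1 -0.3  0.1] TURN [ 0.14 -0.1   0.04]
```

```bash
python3 -m creep '[[[0,0,0,0,0,0],[0,0,0,0,0,0],[0,0,0,0,0,0],[0,0,0,0,0,0],[0,0,0,0,0,0]]]' -1
python3 -c "
from deck import *
go(D2W(-.081,-.002,.038))"
```

```text
time: 11.8
eef_pos: [0.3848, 0.28, 0.0383]
orientation: [-1.609, -2.698, -0.005]
wrist_force: [-1.2, -0.8, 2.1]
opening: 0.0122
t11.8 tcp deck [-80.5  -1.8  38.3] open 12.2 F [-1.2 -0.8  2.1] SHIFT mm [-0.2 -0.5  0.3] TURN [ 0.16 -0.1   0.04]
```

Gripped at 12.2 mm. Roll −x 15 mm, then check.

```bash
python3 -m creep '[[[0,-0.003,0,0,0,0],[0,-0.006,0,0,0,0],[0,-0.009,0,0,0,0],[0,-0.012,0,0,0,0],[0,-0.015,0,0,0,0],[0,-0.0155,0,0,0,0],[0,-0.0155,0,0,0,0]]]'
python3 -c "
from deck import *
go(D2W(-.096,-.002,.12))
d=cam('wrist');save(d,'w5.png',(180,100,460,300),2.8)"
```

```text
time: 12.68
eef_pos: [0.3725, 0.2735, 0.0386]
orientation: [1.608, 2.697, 0.01]
wrist_force: [5.8, 1.4, -0.6]
opening: 0.0118
t12.7 tcp deck [-94.4  -1.7  38.6] open 11.8 F [ 5.8  1.4 -0.6] SHIFT mm [ -0.1  -1.1 -81.4] TURN [ 0.34 -0.13  0.03]
```

View pics/w5.png

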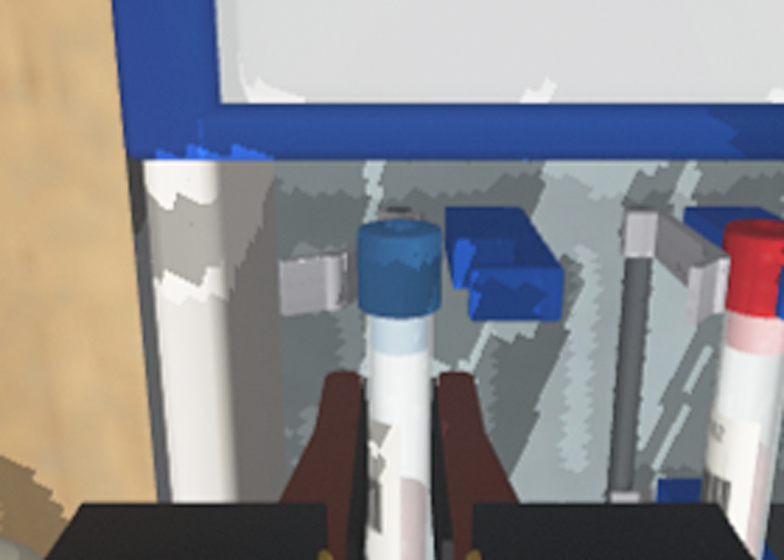

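```bash
python3 -m creep '[[[0,-0.001,-0.004,0,0,0],[0,-0.001,-0.012,0,0,0],[0,-0.001,-0.024,0,0,0],[0,0,-0.044,0,0,0],[0,0,-0.068,0,0,0],[0,0,-0.09,0,0,0],[0,0,-0.1,0,0,0],[0,0,-0.1,0,0,0]]]'
python3 -c "
from deck import *
go(D2W(0,-.052,.2))
d=cam('wrist');save(d,'w6.png')"
```

```text
time: 13.72
eef_pos: [0.3717, 0.2728, 0.1389]
orientation: [1.608, 2.698, 0.01]
wrist_force: [0.1, -0.2, -0.0]
opening: 0.0123
t13.7 tcp deck [-95.4  -1.9 138.9] open 12.3 F [ 0.1 -0.2 -0. ] SHIFT mm [-50.   95.8 -60.7] TURN [ 0.34 -0.14  0.04]
```

View pics/w6.png

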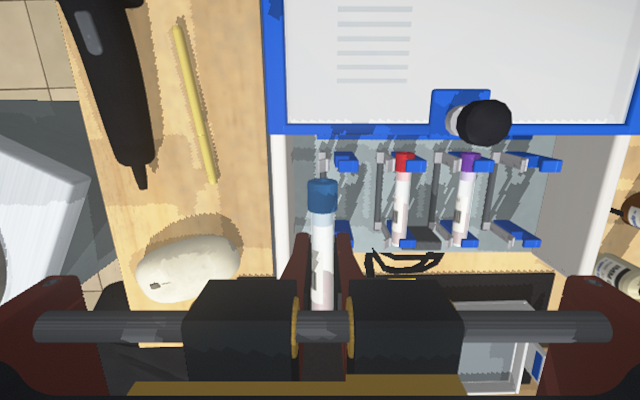

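```bash
cat >> deck.py <<'E'
def tray(name="t",show=True):
    d=cam("top"); im=d["img"]; hsv=cv2.cvtColor(im,cv2.COLOR_RGB2HSV); P=pts(d)
    w=(hsv[...,1]<40)&(hsv[...,2]>170)&(P[...,2]>0.005)&(P[...,2]<0.06)
    # grey floor + rim: take region
    fl=(hsv[...,1]<70)&(hsv[...,2]>90)&(P[...,2]>0.0035)&(P[...,2]<0.03)
    k=np.zeros_like(fl); k[130:265,255:350]=1; fl&=k>0
    fl=cv2.morphologyEx(fl.astype(np.uint8),cv2.MORPH_OPEN,np.ones((3,3)))
    n,l,s,c=cv2.connectedComponentsWithStats(fl); i=1+np.argmax(s[1:,4]); m=l==i
    p=plane_pts(d,m,0.021); r=rect(p)
    print("tray comp",s[i],"rect",r[0].round(4),np.round(r[1],1),round(r[2],2)); print(cv2.boxPoints((r[0]*1000,r[1],r[2])).round(0).tolist())
    o=im.copy(); o[m]=(o[m]//2+np.array([0,100,0])).astype(np.uint8)
    cv2.imwrite("pics/%s.png"%name,cv2.resize(o[110:290,180:380],None,fx=3.3,fy=3.3,interpolation=cv2.INTER_CUBIC)[:,:,::-1])
    np.savez("/tmp/top.npz",**d); return d,m,r
E
python3 - <<'E'
from deck import *
d,m,r=tray("t3"); P=pts(d)
q=P-np.array([*r[0],0]); 
k=(P[...,2]>.08)&(np.hypot(q[...,0],q[...,1])<.25)&(P[...,1]<.16)
p=P[k]; 
# nearest tall points in tray frame
c,s=np.cos(A),np.sin(A); X=c*(p[:,0]-r[0][0])+s*(p[:,1]-r[0][1]); Y=-s*(p[:,0]-r[0][0])+c*(p[:,1]-r[0][1])
for x0 in range(-200,200,25):
    mm=(X>x0)&(X<x0+25)
    if mm.sum(): j=np.argmax(Y[mm]); print(x0,"maxY",Y[mm][j].round(3),"z",p[mm][j,2].round(3))
E
```

```text
tray comp [ 265  151   60   67 2128] rect [0.5869 0.1715] [186.3 118.6] 29.76
[[477.0, 177.0], [535.0, 74.0], [697.0, 166.0], [638.0, 269.0]]
-25 maxY -0.087 z 0.096
0 maxY -0.109 z 0.105
```

View pics/t3.png

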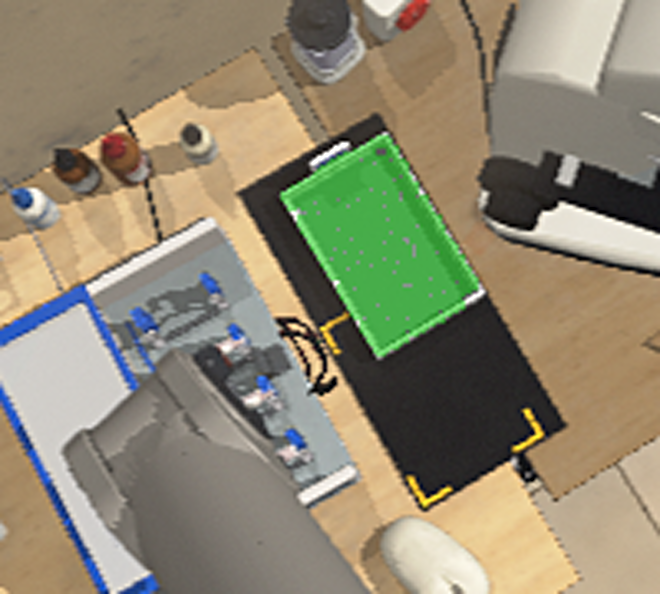

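```bash
cat >> deck.py <<'E'
TC=np.array([0.5865,0.172]); TA=np.deg2rad(29.76)
def T2W(x,y,z):
    c,s=np.cos(TA),np.sin(TA); return np.array([TC[0]+c*x-s*y,TC[1]+s*x+c*y,z])
E
python3 -c "
from deck import *
go(T2W(-.046,-.002,.1),TA);go(T2W(-.046,-.002,.012),TA)"
```

```text
t13.8 tcp deck [-95.8  -2.  138. ] open 12.2 F [-0.3 -0.7 -0.3] SHIFT mm [-193.8   95.3   38. ] TURN [ 0.26 -0.1  -1.37]
t13.8 tcp deck [-95.8  -2.  138. ] open 12.2 F [-0.3 -0.7 -0.3] SHIFT mm [-194.    94.9  126. ] TURN [ 0.26 -0.1  -1.37]
```

```bash
python3 -m creep '[[[-0.015,0.007,0,0,0,-0.3],[-0.04,0.02,0,0,0,-0.6],[-0.07,0.035,0,0,0,-1],[-0.1,0.05,0,0,0,-1.3],[-0.13,0.065,0,0,0,-1.4],[-0.16,0.08,0.01,0,0,-1.4],[-0.18,0.09,0.025,0,0,-1.4],[-0.192,0.095,0.035,0,0,-1.4],[-0.194,0.095,0.038,0,0,-1.4],[-0.194,0.095,0.038,0,0,-1.4],[-0.194,0.095,0.038,0,0,-1.4]]]'
python3 -c "
from deck import *
go(T2W(-.046,-.002,.012),TA)
d=cam('wrist');save(d,'w7.png')
tray('t4')"
```

```text
time: 15.2
eef_pos: [0.547, 0.1481, 0.1005]
orientation: [1.574, 2.718, 0.009]
wrist_force: [-0.2, 0.3, 0.4]
opening: 0.0119
t15.2 tcp deck [  -0.4 -194.9  100.5] open 11.9 F [-0.2  0.3  0.4] SHIFT mm [-1.  -0.3 88.5] TURN [ 0.29 -0.12  0.1 ]
tray comp [255 221  31  44 733] rect [0.4072 0.2715] [105.1 101.4] 27.13
[[337.0, 293.0], [384.0, 202.0], [477.0, 250.0], [431.0, 341.0]]
```

View pics/w7.png

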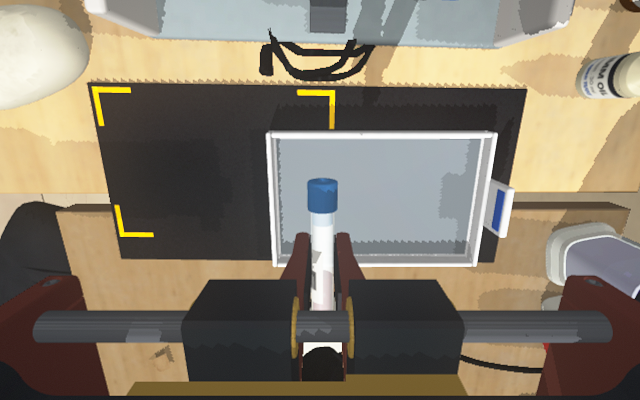

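View pics/t4.png

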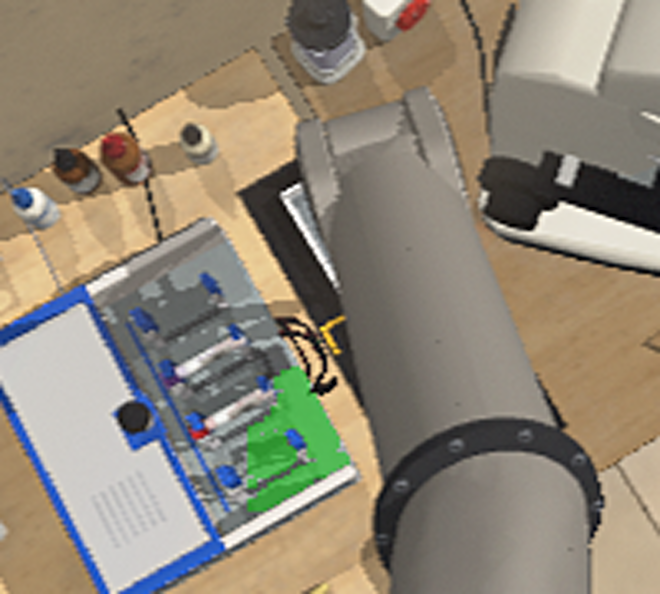

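```bash
cat >> deck.py <<'E'
def wtray(d=None,lo=.014,hi=.026):
    d=d or cam("wrist"); P=pts(d); hsv=cv2.cvtColor(d["img"],cv2.COLOR_RGB2HSV)
    m=(P[...,2]>lo)&(P[...,2]<hi)&(hsv[...,1]<60)&(hsv[...,2]>110)&(P[...,1]<.30)&(P[...,0]>.3)
    q=P[...,:2]-O; c,s=np.cos(A),np.sin(A); Y=-s*q[...,0]+c*q[...,1]; m&=Y<-.09
    l=cv2.connectedComponentsWithStats(m.astype(np.uint8)); i=1+np.argmax(l[2][1:,4]); mm=l[1]==i
    r=rect(P[mm][:,:2]); print("wtray",l[2][i],r[0].round(4),np.round(r[1],1),round(r[2],2)); b=cv2.boxPoints((r[0]*1000,r[1],r[2])).round(0).tolist(); print(b); return d,mm,r
E
python3 - <<'E'
from deck import *
d,m,r=wtray(); np.savez('/tmp/w7.npz',**d)
o=d["img"].copy(); o[m]=[0,255,0]; cv2.imwrite("pics/w7m.png",o[60:300,80:560,::-1])
for (u,v) in [(267,132),(497,132),(478,266),(274,266)]: print(ray(d,u,v,.021).round(4))
hsv=cv2.cvtColor(d["img"],cv2.COLOR_RGB2HSV)
yel=(hsv[...,0]>18)&(hsv[...,0]<33)&(hsv[...,1]>180)&(hsv[...,2]>150); yel[:80]=0;yel[250:]=0
rr=rect(plane_pts(d,yel,.003)); print("yellow",rr,cv2.boxPoints((rr[0]*1000,rr[1],rr[2])))
for (u,v) in [(93,87),(335,90),(120,238)]: print(ray(d,u,v,.003).round(4))
E
```

```text
wtray [ 266  132  232  135 4441] [0.5882 0.1737] [183.9 116.6] 29.86
[[479.0, 178.0], [537.0, 77.0], [697.0, 169.0], [639.0, 270.0]]
[0.4808 0.1791 0.021 ]
[0.6349 0.2676 0.021 ]
[0.6946 0.1683 0.021 ]
[0.5384 0.0791 0.021 ]
yellow (array([0.45717383, 0.12956866]), (193.53514099121094, 129.27503967285156), 29.100122451782227) [[341.1855   138.98538 ]
 [404.05676   26.028591]
 [573.1622   120.15195 ]
 [510.2909   233.10873 ]]
[0.3433 0.1389 0.003 ]
[0.5109 0.2327 0.003 ]
[0.4052 0.0244 0.003 ]
```

View pics/w7m.png

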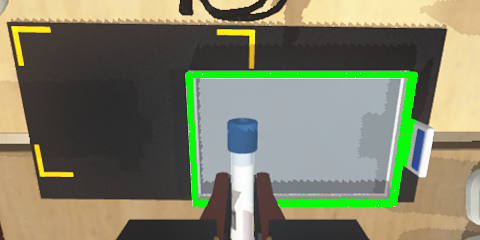

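```bash
sed -i 's/^TC=.*/TC=np.array([0.5875,0.173]); TA=np.deg2rad(29.8)/' deck.py; python3 -m creep '[[[-0.001,0,0.02,0,0,0],[-0.001,0,0.045,0,0,0],[-0.001,0,0.065,0,0,0],[-0.001,0,0.077,0,0,0],[-0.001,0,0.084,0,0,0],[-0.001,0,0.087,0,0,0],[-0.001,0,0.087,0,0,0],[-0.001,0,0.087,0,0,0]]]'
python3 -c "
from deck import *
go(T2W(-.046,-.002,.012),TA)
d=cam('wrist');save(d,'w8.png')"
```

```text
time: 16.35
eef_pos: [0.5484, 0.1474, 0.014]
orientation: [1.574, 2.717, 0.01]
wrist_force: [0.0, 0.3, -0.7]
opening: 0.0122
t16.4 tcp deck [   0.5 -196.2   14. ] open 12.2 F [ 0.   0.3 -0.7] SHIFT mm [0.8 0.6 2. ] TURN [ 0.35 -0.1   0.04]
```

View pics/w8.png

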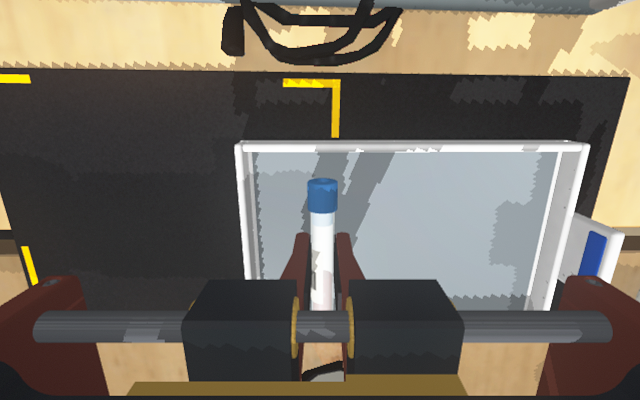

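```bash
python3 -m creep '[[[0.001,0,0.003,0,0,0],[0.001,0,0.005,0,0,0],[0.001,0,0.005,0,0,0]]]'
python3 -m creep '[[[0,0,0,0,0,0],[0,0,0,0,0,0],[0,0,0,0,0,0],[0,0,-0.005,0,0,0],[0,0,-0.015,0,0,0],[0,0,-0.03,0,0,0],[0,0,-0.055,0,0,0],[0,0,-0.085,0,0,0],[0,0,-0.11,0,0,0],[0,0,-0.12,0,0,0],[0,0,-0.12,0,0,0]]]' -0.45
python3 -c "
from deck import *
go(D2W(-.027,-.002,.1))
d=cam('wrist');save(d,'w9.png')"
```

```text
time: 16.77
eef_pos: [0.5477, 0.1483, 0.0088]
orientation: [1.574, 2.717, 0.009]
wrist_force: [0.1, 0.4, -0.0]
opening: 0.0117
time: 18.15
eef_pos: [0.5476, 0.1479, 0.1295]
orientation: [1.573, 2.717, 0.011]
wrist_force: [-0.4, -0.5, 0.0]
opening: 0.0242
t18.1 tcp deck [  -0.  -195.4  129.5] open 24.2 F [-0.4 -0.5  0. ] SHIFT mm [194.  -22.2  29.7] TURN [ 0.41 -0.11  1.49]
```

View pics/w9.png

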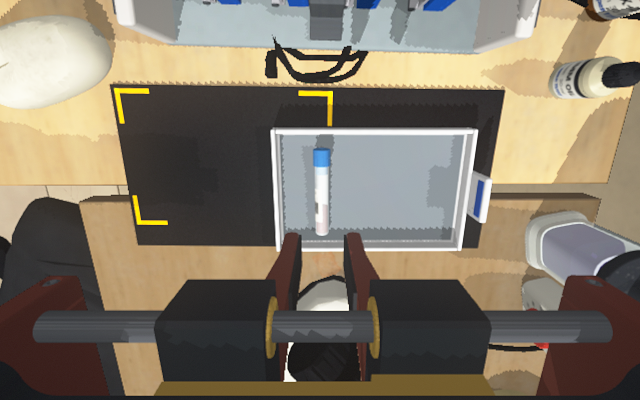

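```bash
python3 -m creep '[[[0.02,-0.002,0,0,0,0.3],[0.05,-0.006,0,0,0,0.6],[0.08,-0.01,0,0,0,0.9],[0.11,-0.014,0,0,0,1.2],[0.14,-0.017,0.005,0,0,1.4],[0.17,-0.02,0.015,0,0,1.5],[0.188,-0.022,0.025,0.4,0,1.5],[0.194,-0.022,0.03,0.4,0,1.5],[0.194,-0.022,0.03,0.4,0,1.5],[0.194,-0.022,0.03,0.4,0,1.5],[0.194,-0.022,0.03,0.4,0,1.5]]]' -0.22
python3 -c "
from deck import *
go(D2W(-.027,-.002,.038))
d=cam('wrist');save(d,'w10.png')"
```

```text
time: 19.58
eef_pos: [0.4322, 0.3044, 0.0992]
orientation: [-1.611, -2.695, -0.0]
wrist_force: [-0.3, -0.3, 0.6]
opening: 0.0342
t19.6 tcp deck [-27.1  -2.8  99.2] open 34.2 F [-0.3 -0.3  0.6] SHIFT mm [ 0.7  0.2 61.2] TURN [-0.05 -0.11 -0.09]
```

View pics/w10.png

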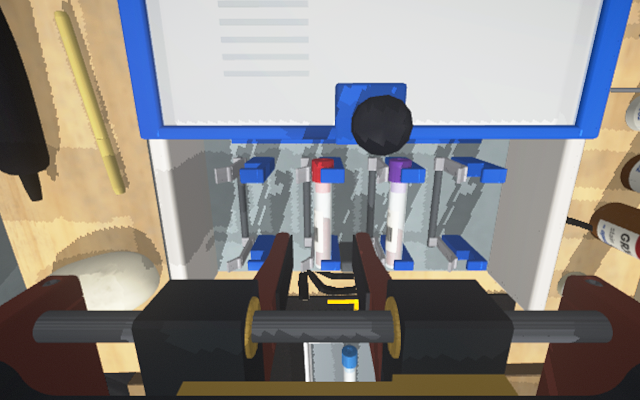

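```bash
python3 -m creep '[[[0.001,0,0.015,0,0,0],[0.001,0,0.03,0,0,0],[0.001,0,0.045,0,0,0],[0.001,0,0.056,0,0,0],[0.001,0,0.061,0,0,0],[0.001,0,0.061,0,0,0],[0.001,0,0.061,0,0,0]]]'
python3 -m creep '[[[0,0,0,0,0,0],[0,0,0,0,0,0],[0,0,0,0,0,0],[0,0,0,0,0,0],[0,0,0,0,0,0]]]' -1
python3 -c "
from deck import *
go(D2W(-.042,-.002,.038))"
```

```text
time: 20.5
eef_pos: [0.4318, 0.3058, 0.0386]
orientation: [-1.611, -2.695, -0.002]
wrist_force: [-0.5, 0.2, 0.5]
opening: 0.0341
time: 21.12
eef_pos: [0.432, 0.3059, 0.0388]
orientation: [-1.611, -2.695, -0.002]
wrist_force: [-0.9, -0.5, 2.5]
opening: 0.0119
t21.1 tcp deck [-26.6  -1.4  38.8] open 11.9 F [-0.9 -0.5  2.5] SHIFT mm [ -0.7 -15.4   0.8] TURN [ 0.02 -0.13 -0.08]
```

```bash
python3 -m creep '[[[0,-0.003,0,0,0,0],[0,-0.006,0,0,0,0],[0,-0.009,0,0,0,0],[0,-0.012,0,0,0,0],[0,-0.015,0,0,0,0],[0,-0.0165,0,0,0,0],[0,-0.0165,0,0,0,0]]]'
python3 -c "
from deck import *
go(D2W(-.042,-.002,.12))
d=cam('wrist');save(d,'w11.png',(180,100,460,300),2.8)"
```

```text
time: 22.0
eef_pos: [0.4189, 0.299, 0.0393]
orientation: [-1.612, -2.696, -0.007]
wrist_force: [5.4, 2.9, 0.5]
opening: 0.0118
t22.0 tcp deck [-41.5  -1.3  39.3] open 11.8 F [5.4 2.9 0.5] SHIFT mm [ -0.5  -0.2 -80.7] TURN [ 0.23 -0.15 -0.08]
```

View pics/w11.png

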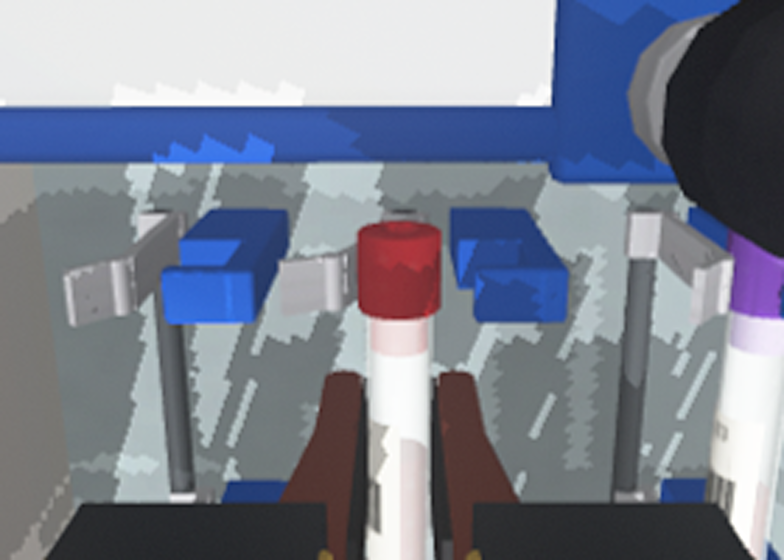

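Clear of the hook. Lift.

```bash
python3 -m creep '[[[0,0,-0.004,0,0,0],[0,0,-0.012,0,0,0],[0,0,-0.024,0,0,0],[0,0,-0.044,0,0,0],[0,0,-0.068,0,0,0],[0,0,-0.09,0,0,0],[0,0,-0.1,0,0,0],[0,0,-0.1,0,0,0]]]'
python3 -c "
from deck import *
go(T2W(0,-.002,.1),TA)"
```

```text
time: 23.05
eef_pos: [0.4183, 0.2984, 0.1395]
orientation: [-1.611, -2.696, -0.007]
wrist_force: [-0.3, 0.5, -0.8]
opening: 0.0118
t23.1 tcp deck [-42.2  -1.5 139.5] open 11.8 F [-0.3  0.5 -0.8] SHIFT mm [-192.7   89.5   39.3] TURN [ 0.22 -0.16 -1.52]
```

```bash
python3 -m creep '[[[-0.015,0.007,0,0,0,-0.3],[-0.04,0.02,0,0,0,-0.6],[-0.07,0.034,0,0,0,-1],[-0.1,0.048,0,0,0,-1.3],[-0.13,0.062,0,0,0,-1.5],[-0.16,0.075,0.01,0,0,-1.5],[-0.18,0.084,0.025,0,0,-1.5],[-0.19,0.089,0.035,0,0,-1.5],[-0.193,0.0895,0.039,0,0,-1.5],[-0.193,0.0895,0.039,0,0,-1.5],[-0.193,0.0895,0.039,0,0,-1.5]]]'
python3 -c "
from deck import *
go(T2W(0,-.002,.0095),TA)
d,m,r=wtray();save(d,'w12.png')"
```

```text
time: 24.42
eef_pos: [0.5883, 0.172, 0.1007]
orientation: [-1.574, -2.718, -0.009]
wrist_force: [0.2, 0.2, 0.3]
opening: 0.0121
t24.4 tcp deck [  47.3 -193.4  100.7] open 12.1 F [0.2 0.2 0.3] SHIFT mm [-1.1 -0.6 91.2] TURN [ 0.25 -0.18  0.05]
wtray [ 205  132  234  136 4274] [0.5883 0.1738] [184.1 116.4] 29.9
[[479.0, 178.0], [537.0, 77.0], [697.0, 169.0], [639.0, 270.0]]
```

View pics/w12.png

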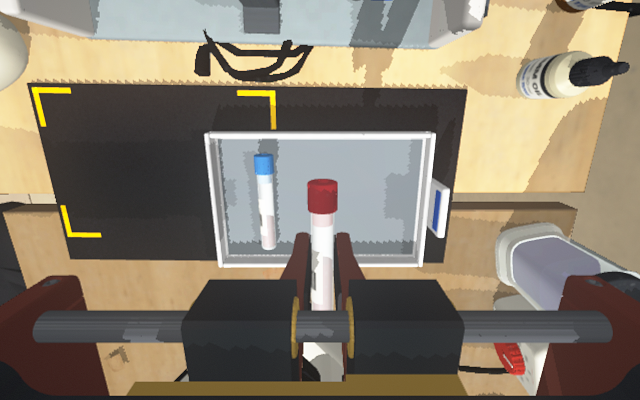

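```bash
python3 -m creep '[[[-0.001,0,0.02,0,0,0],[-0.001,-0.001,0.045,0,0,0],[-0.001,-0.001,0.067,0,0,0],[-0.001,-0.001,0.081,0,0,0],[-0.001,-0.001,0.088,0,0,0],[-0.001,-0.001,0.0915,0,0,0],[-0.001,-0.001,0.0915,0,0,0],[-0.001,-0.001,0.0915,0,0,0]]]'
python3 -c "
from deck import *
go(T2W(0,-.002,.0095),TA)"
```

```text
time: 25.48
eef_pos: [0.5887, 0.1712, 0.0099]
orientation: [1.574, 2.718, 0.01]
wrist_force: [-0.4, -0.9, 0.1]
opening: 0.0115
t25.5 tcp deck [  47.3 -194.3    9.9] open 11.5 F [-0.4 -0.9  0.1] SHIFT mm [ 0.1 -0.2  0.4] TURN [ 0.33 -0.17  0.04]
```

```bash
python3 -m creep '[[[0,0,0.0005,0,0,0],[0,0,0.0005,0,0,0],[0,0,0.0005,0,0,0],[0,0,-0.005,0,0,0],[0,0,-0.015,0,0,0],[0,0,-0.03,0,0,0],[0,0,-0.055,0,0,0],[0,0,-0.085,0,0,0],[0,0,-0.11,0,0,0],[0,0,-0.12,0,0,0],[0,0,-0.12,0,0,0]]]' -0.45
python3 -c "
from deck import *
go(D2W(.027,-.002,.1))
d=cam('wrist');save(d,'w13.png')"
```

```text
time: 26.85
eef_pos: [0.5886, 0.1707, 0.1307]
orientation: [1.574, 2.718, 0.012]
wrist_force: [0.3, 0.2, -1.4]
opening: 0.0243
t26.9 tcp deck [  47.  -194.8  130.7] open 24.3 F [ 0.3  0.2 -1.4] SHIFT mm [193.1 -15.2  31.2] TURN [ 0.41 -0.17  1.5 ]
```

View pics/w13.png

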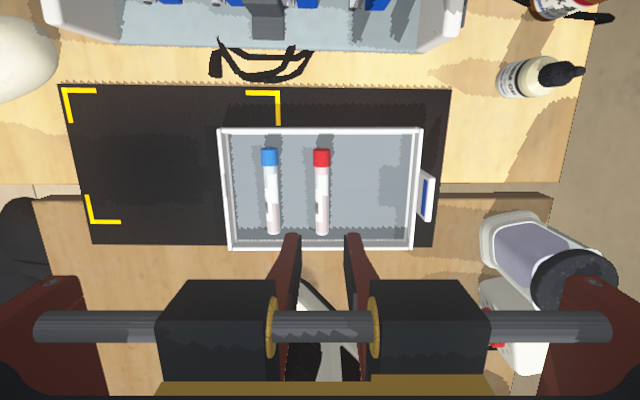

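Two tubes (blue at (270,190), red at (321,190)) lie side by side in the tray. On to tube 3.

```bash
python3 -m creep '[[[0.02,-0.002,0,0,0,0.3],[0.05,-0.004,0,0,0,0.6],[0.08,-0.007,0,0,0,0.9],[0.11,-0.01,0,0,0,1.2],[0.14,-0.012,0.005,0,0,1.4],[0.17,-0.014,0.015,0,0,1.5],[0.187,-0.015,0.025,0.4,0,1.5],[0.193,-0.015,0.031,0.4,0,1.5],[0.193,-0.015,0.031,0.4,0,1.5],[0.193,-0.015,0.031,0.4,0,1.5],[0.193,-0.015,0.031,0.4,0,1.5]]]' -0.22
python3 -c "
from deck import *
go(D2W(.027,-.002,.038))
d=cam('wrist');save(d,'w14.png')"
```

```text
time: 28.28
eef_pos: [0.4799, 0.3299, 0.0997]
orientation: [-1.611, -2.694, -0.001]
wrist_force: [-0.2, 0.7, 1.4]
opening: 0.0344
t28.3 tcp deck [26.9 -3.1 99.7] open 34.4 F [-0.2  0.7  1.4] SHIFT mm [ 0.9  0.1 61.7] TURN [-0.04 -0.16 -0.09]
```

View pics/w14.png

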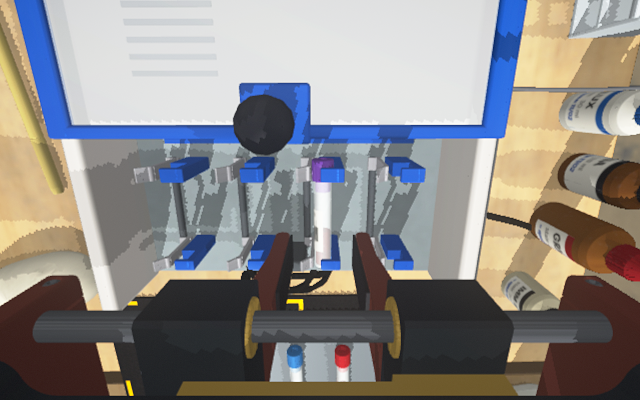

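```bash
python3 -m creep '[[[0.001,0,0.015,0,0,0],[0.001,0,0.03,0,0,0],[0.001,0,0.045,0,0,0],[0.001,0,0.056,0,0,0],[0.001,0,0.0615,0,0,0],[0.001,0,0.0615,0,0,0],[0.001,0,0.0615,0,0,0]]]'
python3 -m creep '[[[0,0,0,0,0,0],[0,0,0,0,0,0],[0,0,0,0,0,0],[0,0,0,0,0,0],[0,0,0,0,0,0]]]' -1
python3 -c "
from deck import *
go(D2W(.012,-.002,.038))"
```

```text
time: 29.2
eef_pos: [0.4795, 0.3313, 0.0385]
orientation: [-1.61, -2.694, -0.003]
wrist_force: [0.8, 0.5, -0.3]
opening: 0.0344
time: 29.82
eef_pos: [0.4796, 0.3314, 0.0388]
orientation: [-1.61, -2.694, -0.003]
wrist_force: [0.2, -0.3, 2.3]
opening: 0.0118
t29.8 tcp deck [27.3 -1.6 38.8] open 11.8 F [ 0.2 -0.3  2.3] SHIFT mm [ -0.5 -15.3   0.8] TURN [ 0.02 -0.19 -0.08]
```

```bash
python3 -m creep '[[[0,-0.003,0,0,0,0],[0,-0.006,0,0,0,0],[0,-0.009,0,0,0,0],[0,-0.012,0,0,0,0],[0,-0.015,0,0,0,0],[0,-0.0165,0,0,0,0],[0,-0.0165,0,0,0,0]]]'
python3 -c "
from deck import *
go(D2W(.012,-.002,.12))
d=cam('wrist');save(d,'w15.png',(180,100,460,300),2.8)"
```

```text
time: 30.7
eef_pos: [0.4703, 0.3266, 0.0409]
orientation: [1.61, 2.694, 0.02]
wrist_force: [9.9, 5.1, 2.6]
opening: 0.012
t30.7 tcp deck [16.9 -1.3 40.9] open 12.0 F [9.9 5.1 2.6] SHIFT mm [ -0.3  -3.9 -79.1] TURN [ 0.71 -0.24 -0.07]
```

View pics/w15.png

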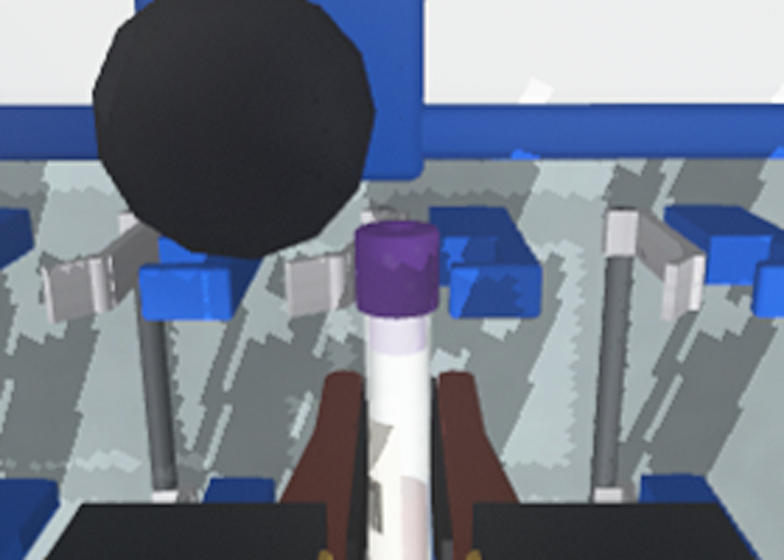

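```bash
python3 - <<'E'
from deck import *
for f in("/tmp/w3.npz","/tmp/w7.npz"):
    d=dict(np.load(f)); P=pts(d)
    c,s=np.cos(A),np.sin(A)
    q=P[...,:2]-O; X=(c*q[...,0]+s*q[...,1])*1000; Y=(-s*q[...,0]+c*q[...,1])*1000; Z=P[...,2]*1000
    m=(abs(X)<30)&(Y>-75)&(Y<-20)&(Z>20)&(Z<100)
    for y0 in range(-75,-20,3):
        k=m&(Y>=y0)&(Y<y0+3)
        if k.any(): 
            xs=np.unique((X[k]//2*2).astype(int)); print(y0,[(int(x),int(Z[k&(X//2*2==x)].max())) for x in xs])
    print()
# present: tube height/end
d=cam("wrist"); go(D2W(0,0,.1))
E
```

```text
-48 [(-14, 47), (-12, 50), (-10, 49), (-8, 49), (-6, 50), (-4, 49), (-2, 48), (0, 50), (2, 49), (4, 49), (6, 49), (8, 48), (10, 50), (12, 48)]
-45 [(-14, 48), (-12, 49), (-10, 50), (-8, 49), (-6, 50), (-4, 49), (-2, 49), (0, 49), (2, 50), (4, 49), (6, 49), (8, 49), (10, 49), (12, 48)]
-42 [(-30, 55), (-28, 59), (-26, 59), (-24, 59), (-22, 59), (-20, 59), (-18, 59), (-16, 59), (-14, 47), (-12, 51), (-10, 49), (-8, 50), (-6, 49), (-4, 49), (-2, 49), (0, 49), (2, 49), (4, 49), (6, 49), (8, 49), (10, 62), (12, 60), (14, 58), (16, 57), (18, 55), (20, 53), (22, 53), (24, 59), (26, 59), (28, 59)]
-39 [(-30, 55), (-28, 60), (-26, 60), (-24, 60), (-22, 61), (-20, 59), (-18, 60), (-16, 61), (-14, 44), (-12, 48), (-10, 47), (-8, 49), (-6, 47), (-4, 48), (-2, 47), (0, 47), (2, 48), (4, 47), (6, 48), (8, 47), (10, 61), (12, 61), (14, 60), (16, 57), (18, 56), (20, 52), (22, 54), (24, 59), (26, 60), (28, 60)]
-36 [(-30, 59), (-28, 60), (-26, 60), (-24, 60), (-22, 60), (-20, 60), (-18, 60), (-16, 60), (-14, 42), (10, 62), (12, 62), (14, 59), (16, 57), (18, 56), (20, 53), (22, 54), (24, 59), (26, 60)
[... 316 characters left out ...]
27 [(-30, 56), (-28, 56), (-26, 55), (-24, 55), (-22, 53), (20, 52), (22, 55), (24, 56), (26, 54), (28, 56)]
-24 [(-30, 56), (-28, 55), (-26, 56), (-24, 55), (-22, 53), (20, 53), (22, 55), (24, 56), (26, 56), (28, 55)]
-21 [(-30, 56), (-28, 55), (-26, 56), (-24, 54), (-22, 52), (20, 48), (22, 53), (24, 55), (26, 55), (28, 54)]

-51 [(-12, 27), (-10, 27), (-8, 29), (-6, 28), (-4, 28), (-2, 29), (0, 29), (2, 29), (4, 29), (6, 30), (8, 30), (10, 29)]
-48 [(-14, 23), (-12, 26), (-10, 26), (-8, 25), (-6, 27), (-4, 27), (0, 25), (2, 26), (4, 26), (6, 25), (8, 22), (10, 27), (12, 28)]

t30.8 tcp deck [16.8 -1.4 41. ] open 12.0 F [11.   5.5  2.8] SHIFT mm [  1.6 -16.1 -59.2] TURN [ 0.7  -0.24 -0.08]
```

```bash
python3 -m creep '[[[0,0.003,0.001,0,0,0],[0,0.005,0.002,-0.5,0,0],[0.001,0.006,0.002,-0.7,0,0],[0.0025,0.006,0.002,-0.7,0,0],[0.004,0.006,0.002,-0.7,0,0],[0.005,0.006,0.002,-0.7,0,0],[0.005,0.006,0.002,-0.7,0,0]]]'
python3 -c "
from deck import *
go(D2W(.012,.003,.039))
d=cam('wrist');save(d,'w16.png',(180,100,460,300),2.8)"
```

```text
time: 31.68
eef_pos: [0.4729, 0.3339, 0.0389]
orientation: [1.607, 2.689, 0.036]
wrist_force: [3.3, -0.3, -0.8]
opening: 0.012
t31.7 tcp deck [22.6  3.8 38.9] open 12.0 F [ 3.3 -0.3 -0.8] SHIFT mm [ -0.8 -10.6  -0.3] TURN [ 1.37 -0.24 -0.07]
```

View pics/w16.png

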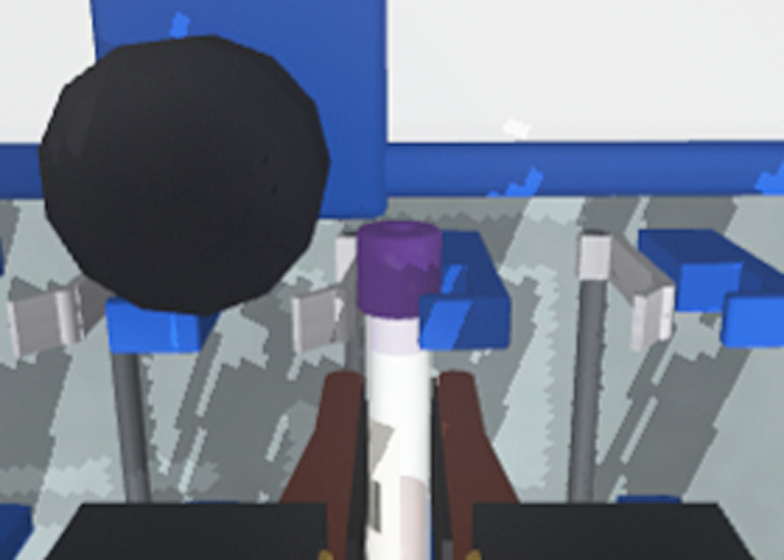

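```bash
python3 -m creep '[[[0,0,0,0.7,0,0],[0,-0.002,0,1.4,0,0],[0,-0.005,0,1.4,0,0],[0,-0.008,0,1.4,0,0],[0,-0.01,0,1.4,0,0],[0,-0.012,0,1.4,0,0],[0,-0.012,0,1.4,0,0]]]'
python3 -c "
from deck import *
go(D2W(.012,.003,.039))
d=cam('wrist');save(d,'w17.png',(180,100,460,300),2.8)"
```

```text
time: 32.6
eef_pos: [0.4636, 0.3292, 0.0395]
orientation: [-1.61, -2.695, -0.008]
wrist_force: [6.3, 2.3, -0.4]
opening: 0.012
t32.6 tcp deck [12.2  4.1 39.5] open 12.0 F [ 6.3  2.3 -0.4] SHIFT mm [-1.1 -0.2  0.4] TURN [ 0.19 -0.28 -0.07]
```

View pics/w17.png

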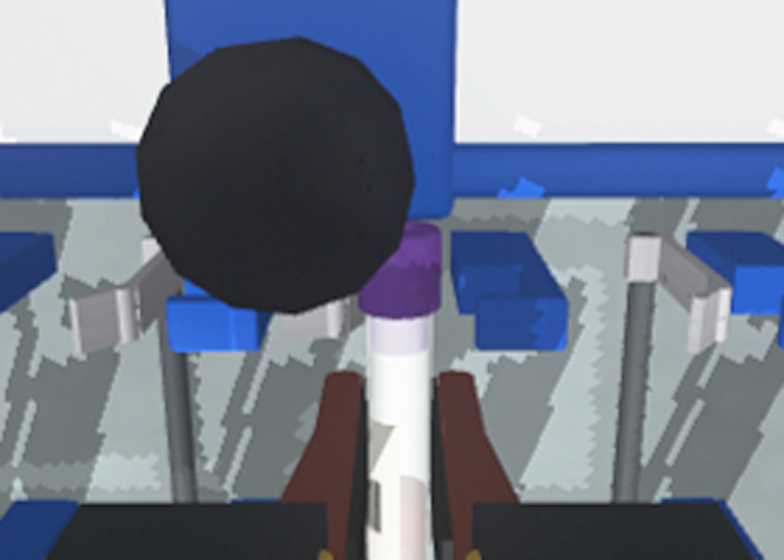

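```bash
python3 -m creep '[[[0,0,-0.004,0,0,0],[0,0,-0.01,0,0,0],[-0.001,0,-0.018,0,0,0],[-0.006,0,-0.026,0,0,0],[-0.014,0,-0.036,0,0,0],[-0.022,0,-0.052,0,0,0],[-0.03,0,-0.072,0,0,0],[-0.03,0,-0.09,0,0,0],[-0.03,0,-0.1,0,0,0],[-0.03,0,-0.1,0,0,0]]]'
python3 -c "
from deck import *
go(T2W(.046,-.002,.1),TA)
d=cam('wrist');save(d,'w18.png')"
```

```text
time: 33.9
eef_pos: [0.478, 0.3029, 0.1401]
orientation: [-1.61, -2.695, -0.011]
wrist_force: [-0.1, 0.7, -0.6]
opening: 0.0119
t33.9 tcp deck [ 12.3 -25.9 140.1] open 11.9 F [-0.1  0.7 -0.6] SHIFT mm [-167.3   80.7   39.6] TURN [ 0.28 -0.31 -1.49]
```

View pics/w18.png

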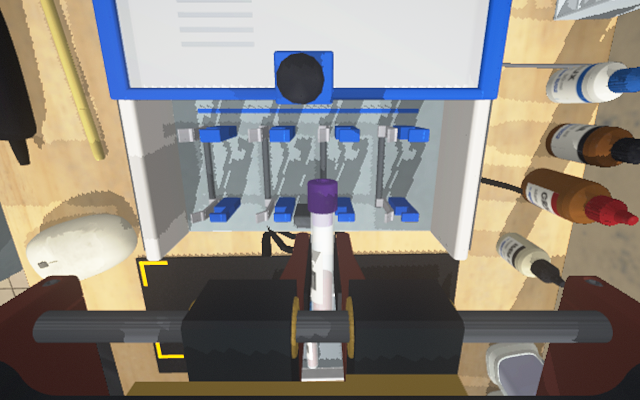

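```bash
python3 -m creep '[[[-0.015,0.007,0,0,0,-0.3],[-0.04,0.02,0,0,0,-0.6],[-0.07,0.034,0,0,0,-1],[-0.1,0.048,0,0,0,-1.3],[-0.13,0.063,0.01,0,0,-1.5],[-0.155,0.075,0.025,0,0.3,-1.5],[-0.165,0.08,0.035,0,0.3,-1.5],[-0.167,0.081,0.039,0,0.3,-1.5],[-0.167,0.081,0.039,0,0.3,-1.5],[-0.167,0.081,0.039,0,0.3,-1.5]]]'
python3 -c "
from deck import *
go(T2W(.046,-.002,.0095),TA)
d,m,r=wtray();save(d,'w19.png')"
```

```text
time: 35.2
eef_pos: [0.6276, 0.1955, 0.1003]
orientation: [-1.569, -2.713, -0.014]
wrist_force: [-0.7, -0.8, -0.2]
opening: 0.0122
t35.2 tcp deck [  93.1 -191.5  100.3] open 12.2 F [-0.7 -0.8 -0.2] SHIFT mm [-2.6 -0.4 90.8] TURN [ 0.24 -0.62  0.12]
wtray [ 146  134  237  135 4240] [0.5884 0.1745] [186.  115.3] 29.93
[[479.0, 178.0], [537.0, 78.0], [698.0, 171.0], [640.0, 271.0]]
```

View pics/w19.png

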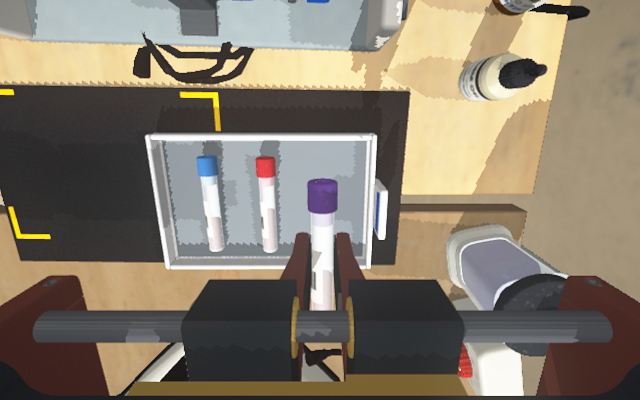

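```bash
python3 -c "
from deck import *
d=dict(np.load('/tmp/top.npz')); P=pts(d); c,s=np.cos(TA),np.sin(TA)
q=P[...,:2]-TC; X=(c*q[...,0]+s*q[...,1]); Y=(-s*q[...,0]+c*q[...,1]); Z=P[...,2]
m=(Z>.06)&(X>.09)&(X<.3)&(abs(Y)<.11); m[:,330:]=0; m[140:]=0
print(m.sum(), X[m].min().round(3), Y[m].min().round(3),Y[m].max().round(3),Z[m].max().round(3))
d=cam('wrist');P=pts(d)
for v,u in [(235,460),(240,500),(300,500),(275,470)]: 
  p=P[v,u]; q=p[:2]-TC; print((u,v),(c*q[0]+s*q[1]).round(3),(-s*q[0]+c*q[1]).round(3),p[2].round(3))
"
```

```text
12309 0.161 -0.11 0.11 0.695
(460, 235) 0.17 -0.031 0.008
(500, 240) 0.195 -0.027 0.027
(500, 300) 0.164 -0.043 0.088
(470, 275) 0.165 -0.05 0.045
```

```bash
python3 -m creep '[[[-0.002,0,0.02,0,0,0],[-0.003,-0.001,0.045,0,-0.5,0],[-0.003,-0.001,0.067,0.2,-0.6,0],[-0.003,-0.001,0.081,0.2,-0.6,0],[-0.003,-0.001,0.088,0.2,-0.6,0],[-0.003,-0.001,0.091,0.2,-0.6,0],[-0.003,-0.001,0.091,0.2,-0.6,0],[-0.003,-0.001,0.091,0.2,-0.6,0]]]'
python3 -c "
from deck import *
go(T2W(.046,-.002,.0095),TA)"
```

```text
time: 36.3
eef_pos: [0.6289, 0.1933, 0.0101]
orientation: [1.573, 2.718, 0.003]
wrist_force: [0.5, -0.2, 0.2]
opening: 0.012
t36.3 tcp deck [  93.1 -194.    10.1] open 12.0 F [ 0.5 -0.2  0.2] SHIFT mm [0.9 0.  0.6] TURN [0.13 0.   0.09]
```

```bash
python3 -m creep '[[[0,0,0.0005,0,0,0],[0,0,0.0005,0,0,0],[0,0,0.0005,0,0,0],[0,0,-0.005,0,0,0],[0,0,-0.015,0,0,0],[0,0,-0.03,0,0,0],[0,0,-0.055,0,0,0],[0,0,-0.085,0,0,0],[0,0,-0.11,0,0,0],[0,0,-0.12,0,0,0],[0,0,-0.12,0,0,0]]]' -0.45
python3 -c "
from deck import *
go(D2W(0,.068,.2))
d=cam('wrist');save(d,'w20.png');np.savez('/tmp/w20.npz',**d)"
```

```text
time: 37.67
eef_pos: [0.629, 0.1933, 0.1309]
orientation: [1.572, 2.717, 0.005]
wrist_force: [0.5, -0.1, 0.6]
opening: 0.024
t37.7 tcp deck [  93.2 -194.1  130.9] open 24.0 F [ 0.5 -0.1  0.6] SHIFT mm [264.5 -85.9 -69.4] TURN [0.22 0.01 1.54]
```

View pics/w20.png

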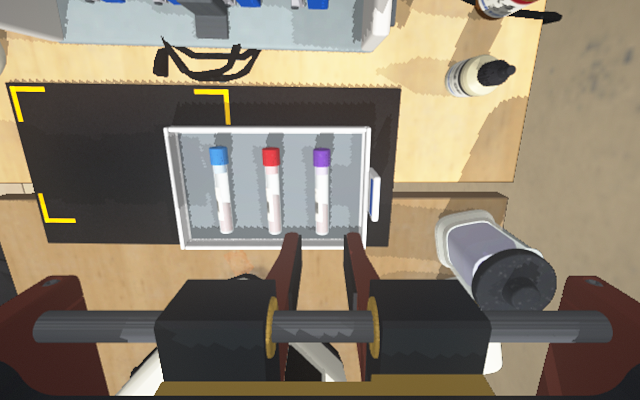

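```bash
python3 -m creep '[[[0.015,-0.005,-0.02,0,0,0.3],[0.04,-0.013,-0.04,0,0,0.6],[0.07,-0.023,-0.06,0,0,1],[0.1,-0.033,-0.069,0,0,1.5],[0.13,-0.042,-0.069,0,0,1.5],[0.165,-0.053,-0.069,0,0,1.5],[0.2,-0.065,-0.069,0,0,1.5],[0.23,-0.075,-0.069,0,0,1.5],[0.25,-0.082,-0.069,0,0,1.5],[0.26,-0.086,-0.069,0.2,0,1.5],[0.2645,-0.086,-0.069,0.2,0,1.5],[0.2645,-0.086,-0.069,0.2,0,1.5]]]' 0.4
python3 -c "
from deck import *
go(D2W(0,.068,.096))
d=cam('wrist');save(d,'w21.png')
d=cam('top');save(d,'t21.png',(180,110,380,290),3.3);np.savez('/tmp/top.npz',**d)"
```

```text
time: 39.22
eef_pos: [0.4222, 0.3793, 0.1988]
orientation: [-1.609, -2.698, 0.002]
wrist_force: [-0.3, -0.4, 0.9]
opening: 0.0615
t39.2 tcp deck [ -0.4  67.8 198.8] open 61.5 F [-0.3 -0.4  0.9] SHIFT mm [  0.2   0.6 102.8] TURN [-0.07  0.01  0.02]
```

View pics/w21.png

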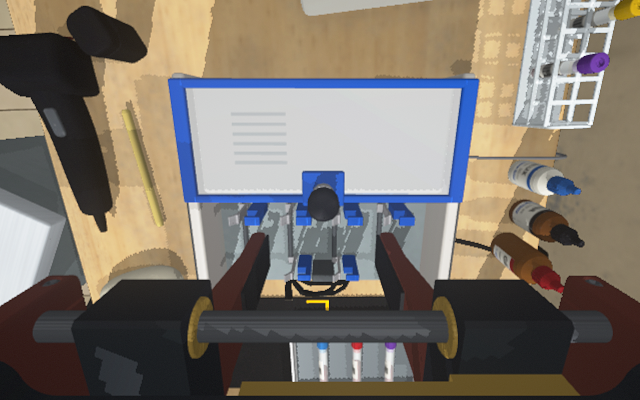

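View pics/t21.png

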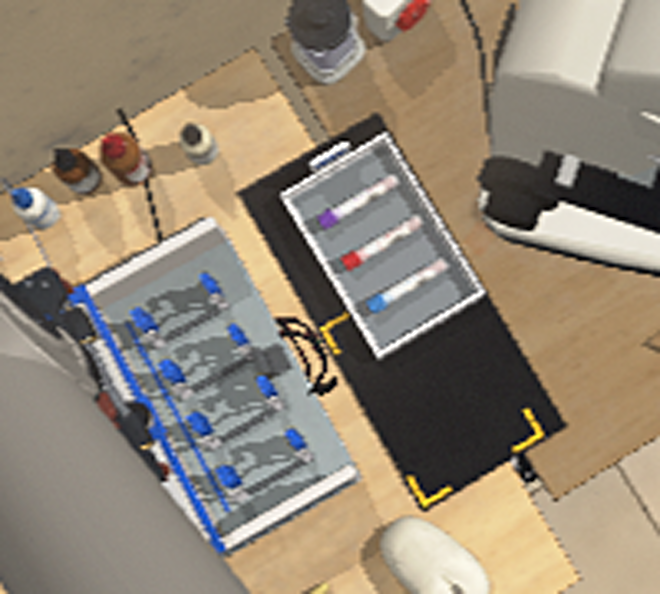

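```bash
python3 -m creep '[[[0,0.001,0.025,0,0,0],[0,0.001,0.05,0,0,0],[0,0.001,0.075,0,0,0],[0,0.001,0.093,0,0,0],[0,0.001,0.101,0,0,0],[0,0.001,0.103,0,0,0],[0,0.001,0.103,0,0,0]]]'
python3 -m creep '[[[0,0,0,0,0,0],[0,0,0,0,0,0],[0,0,0,0,0,0],[0,0,0,0,0,0],[0,0,0,0,0,0],[0,0,0,0,0,0]]]' -1
python3 -m creep '[[[0,0,-0.004,0,0,0],[0,0,-0.008,0,0,0],[0,0,-0.012,0,0,0],[0,0,-0.0145,0,0,0],[0,0,-0.0145,0,0,0],[0,0,-0.0145,0,0,0]]]'
python3 -c "
from deck import *
go(D2W(0,-.052,.1105))"
```

```text
time: 40.2
eef_pos: [0.4238, 0.3795, 0.0963]
orientation: [-1.611, -2.697, 0.001]
wrist_force: [0.9, 0.2, -0.5]
opening: 0.0614
time: 40.95
eef_pos: [0.423, 0.3791, 0.0963]
orientation: [-1.61, -2.697, 0.003]
wrist_force: [-4.6, -1.3, 5.7]
opening: 0.0267
time: 41.7
eef_pos: [0.4229, 0.379, 0.1107]
orientation: [-1.61, -2.697, 0.003]
wrist_force: [0.2, 1.5, -6.2]
opening: 0.0266
t41.7 tcp deck [1.000e-01 6.730e+01 1.107e+02] open 26.6 F [ 0.2  1.5 -6.2] SHIFT mm [-119.3   -0.     0.2] TURN [-0.13  0.02 -0.03]
```

```bash
python3 -m creep '[[[-0.006,0,0,0,0,0],[-0.016,0,0,0,0,0],[-0.028,0,0,0,0,0],[-0.04,0,0,0,0,0],[-0.052,0,0,0,0,0],[-0.064,0,0,0,0,0],[-0.076,0,0,0,0,0],[-0.086,0,0,0,0,0],[-0.094,0,0,0,0,0],[-0.098,0,0,0,0,0],[-0.098,0,0,0,0,0]]]'
python3 -c "
from deck import *
go(D2W(0,-.0527,.1105))"
```

```text
time: 43.08
eef_pos: [0.4699, 0.2919, 0.1107]
orientation: [-1.611, -2.697, 0.004]
wrist_force: [1.8, -1.8, -6.0]
opening: 0.0265
t43.1 tcp deck [  0.  -31.7 110.7] open 26.5 F [ 1.8 -1.8 -6. ] SHIFT mm [-21.    0.    0.2] TURN [-0.13  0.07 -0.07]
```

```bash
python3 -m creep '[[[-0.004,0,0,0,0,0],[-0.009,0,0,0,0,0],[-0.014,0,0,0,0,0],[-0.018,0,0,0,0,0],[-0.0195,0,0,0,0,0],[-0.0195,0,0,0,0,0]]]'
python3 -c "
from deck import *
go(D2W(0,-.0527,.1105))"
```

```text
time: 43.82
eef_pos: [0.4794, 0.2743, 0.1107]
orientation: [1.612, 2.696, -0.004]
wrist_force: [1.2, -0.3, -6.7]
opening: 0.0265
t43.8 tcp deck [ -0.  -51.7 110.7] open 26.5 F [ 1.2 -0.3 -6.7] SHIFT mm [-1.   0.   0.2] TURN [-0.13  0.09 -0.09]
```

```bash
python3 -m creep '[[[-0.001,0,0,0,0,0],[-0.002,0,0,0,0,0],[-0.003,0,0,0,0,0],[-0.003,0,0,0,0,0]]]'
python3 -c "
from deck import *
go(D2W(0,-.0527,.1105))"
```

```text
time: 44.32
eef_pos: [0.4799, 0.2733, 0.1107]
orientation: [-1.609, -2.696, 0.003]
wrist_force: [-2.0, 5.1, -6.5]
opening: 0.026
t44.3 tcp deck [ -0.  -52.9 110.7] open 26.0 F [-2.   5.1 -6.5] SHIFT mm [0.2 0.  0.2] TURN [-0.14 -0.01 -0.01]
```

```bash
python3 -m creep '[[[-0.002,0,0.004,0,0,0],[-0.002,0,0.008,0,0,0],[-0.002,0,0.012,0,0,0],[-0.002,0,0.0145,0,0,0],[-0.002,0,0.0145,0,0,0]]]'
python3 -c "
from deck import *
go(D2W(0,-.0527,.096))"
```

```text
time: 44.95
eef_pos: [0.4799, 0.2733, 0.0965]
orientation: [-1.606, -2.696, 0.001]
wrist_force: [-3.3, 5.5, -2.8]
opening: 0.0262
t45.0 tcp deck [  0.  -52.9  96.5] open 26.2 F [-3.3  5.5 -2.8] SHIFT mm [ 0.2 -0.   0.5] TURN [-0.14 -0.13  0.07]
```

```bash
python3 -m creep '[[[0.001,0,0.0005,0,0,0],[0.002,0,0.0005,0,0,0],[0.003,0,0.0005,0,0,0],[0.003,0,0.0005,0,0,0]]]'
python3 -c "
from deck import *
go(D2W(0,-.0527,.096))"
python3 -m creep '[[[-0.001,0,0,0,0,0],[-0.001,0,0,0,0,0],[-0.001,0,0,0,0,0],[-0.001,0,0,0,0,0],[-0.001,0,-0.02,0,0,0],[-0.001,0,-0.045,0,0,0],[-0.001,0,-0.075,0,0,0],[-0.001,0,-0.105,0,0,0],[-0.001,0,-0.13,0,0,0],[-0.001,0,-0.13,0,0,0]]]' 0.4
python3 - <<'E'
from deck import *
d=cam("wrist"); save(d,"w22.png"); np.savez('/tmp/w22.npz',**d); P=pts(d); hsv=cv2.cvtColor(d["img"],cv2.COLOR_RGB2HSV)
c,s=np.cos(A),np.sin(A); q=P[...,:2]-O; X=(c*q[...,0]+s*q[...,1])*1000; Y=(-s*q[...,0]+c*q[...,1])*1000; Z=P[...,2]*1000
k=(abs(X)<25)&(abs(Y+52)<25)&(Z>115)&(Z<145); v,u=np.nonzero(k); print(k.sum(),u.mean(),v.mean(),X[k].mean(),Y[k].mean(),np.percentile(Z[k],[10,50,90])); t=k&(Z>118);r=rect(P[t][:,:2]); print(r,W2D(r[0])*1000)
blue=(hsv[...,0]>105)&(hsv[...,0]<128)&(hsv[...,1]>180)&(hsv[...,2]>90)
n,l,st_,c=cv2.connectedComponentsWithStats(blue.astype(np.uint8)); i=1+np.argmax(st_[1:,4]); r=rect(plane_pts(d,l==i,.08)); print("guard",r,W2D(r[0])*1000)
go(D2W(0,-.052,.2))
E
```

```text
time: 45.45
eef_pos: [0.4793, 0.2746, 0.0964]
orientation: [-1.609, -2.696, 0.002]
wrist_force: [0.2, -5.8, 3.3]
opening: 0.0264
t45.5 tcp deck [  0.1 -51.4  96.4] open 26.4 F [ 0.2 -5.8  3.3] SHIFT mm [-1.3 -0.1  0.4] TURN [-0.13 -0.05  0.  ]
time: 46.7
eef_pos: [0.4811, 0.2746, 0.2282]
orientation: [-1.609, -2.697, -0.004]
wrist_force: [-0.2, 0.2, -0.5]
opening: 0.0616
666 320.56756756756755 194.72372372372374 0.4272588064441932 -49.908208410262134 [120.99103068 123.25855448 124.43256899]
(array([0.4791478 , 0.27520917]), (26.162569046020508, 25.82626724243164), 53.80033874511719) [  0.25336046 -50.80446195]
guard (array([0.45776587, 0.31346368]), (264.7469177246094, 113.24898529052734), 28.38499641418457) [-0.39868752 -6.984721  ]
t46.8 tcp deck [  0.6 -52.3 226.7] open 61.4 F [-0.3  0.   0.2] SHIFT mm [ 0.3 -0.6 26.7] TURN [-0.05 -0.07  0.02]
```

View pics/w22.png

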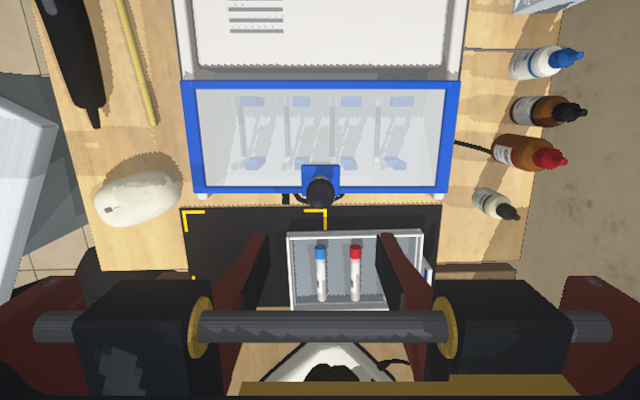

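```bash
python3 -m creep '[[[0,-0.0005,0.025,0,0,0],[0,-0.0005,0.05,0,0,0],[0,-0.0005,0.08,0,0,0],[0,-0.0005,0.11,0,0,0],[0,-0.0005,0.124,0,0,0],[0,-0.0005,0.13,0,0,0],[0,-0.0005,0.13,0,0,0]]]'
python3 -m creep '[[[0,0,0,0,0,0],[0,0,0,0,0,0],[0,0,0,0,0,0],[0,0,0,0,0,0],[0,0,0,0,0,0],[0,0,0,0,0,0]]]' -1
python3 -c "
from deck import *
go(D2W(0,-.052,.096))"
python3 -m creep '[[[-0.001,0,0,0,0,0],[-0.002,0,0,0,0,0],[-0.003,0,0,0,0,0],[-0.003,0,0,0,0,0]]]'
python3 -c "
from deck import *
go(D2W(0,-.052,.096))"
```

```text
time: 47.62
eef_pos: [0.4798, 0.2741, 0.0968]
orientation: [-1.609, -2.697, -0.0]
wrist_force: [-0.8, 0.4, 0.5]
opening: 0.0615
time: 48.38
eef_pos: [0.4796, 0.274, 0.097]
orientation: [-1.609, -2.696, 0.0]
wrist_force: [-1.9, -1.0, 4.4]
opening: 0.0263
t48.4 tcp deck [  0.1 -52.1  97. ] open 26.3 F [-1.9 -1.   4.4] SHIFT mm [ 0.1 -0.1  1. ] TURN [-0.06 -0.08  0.01]
time: 48.88
eef_pos: [0.4802, 0.273, 0.0971]
orientation: [-1.606, -2.696, -0.001]
wrist_force: [-4.7, 4.1, 3.2]
opening: 0.0266
t48.9 tcp deck [  0.1 -53.2  97.1] open 26.6 F [-4.7  4.1  3.2] SHIFT mm [ 1.2 -0.1  1.1] TURN [-0.06 -0.19  0.09]
```

```bash
python3 -m creep '[[[0,0,0,0,0,0],[0,0,0,0,0,0],[0,0,0,0,0,0],[0,0,0,0,0,0],[0,0,-0.02,0,0,0],[0,0,-0.045,0,0,0],[0,0,-0.075,0,0,0],[0,0,-0.105,0,0,0],[0,0,-0.13,0,0,0],[0,0,-0.13,0,0,0]]]' 0.4
python3 - <<'E'
from deck import *
go(D2W(0,-.052,.2))
d=cam("top"); save(d,'t23.png',(180,80,400,290),3.0); np.savez('/tmp/top.npz',**d)
d1=cam("scene")
c,s=np.cos(TA),np.sin(TA)
for dd,lim in((d,(640,400)),(d1,None),(dict(np.load('/tmp/w20.npz')),None)):
    P=pts(dd); q=P[...,:2]-TC; X=(c*q[...,0]+s*q[...,1])*1e3; Y=(-s*q[...,0]+c*q[...,1])*1e3; Z=P[...,2]*1e3
    for x0 in range(20,240,20):
        row=[]
        for y0 in range(-120,80,20):
            m=(X>=x0)&(X<x0+20)&(Y>=y0)&(Y<y0+20)&(Z>-5)&(Z<350); row.append(int(Z[m].max()) if m.any() else -9)
        print(x0,row)
    print()
E
```

```text
time: 50.12
eef_pos: [0.4816, 0.2732, 0.2288]
orientation: [-1.607, -2.697, -0.007]
wrist_force: [0.1, -0.1, -0.1]
opening: 0.0618
t50.1 tcp deck [  1.5 -53.7 228.8] open 61.8 F [ 0.1 -0.1 -0.1] SHIFT mm [ 1.6 -1.6 28.8] TURN [ 0.16 -0.22  0.07]
20 [7, 10, 7, 27, 14, 15, 13, 27, 24, 9]
40 [7, 6, 7, 25, 22, 24, 25, 27, 23, 8]
60 [4, 7, 6, 24, 14, 14, 15, 13, 26, 8]
80 [4, 6, 6, 26, 26, 50, 47, 38, 26, 9]
100 [5, 7, 6, 8, 11, 11, 6, 11, 9, 8]
120 [5, 9, 7, 7, 6, 8, 8, 6, 6, 6]
140 [7, 6, 7, 8, 9, 9, 4, 5, 6, 7]
160 [73, 85, 100, 103, 98, 4, 9, 7, 6, 7]
180 [73, 95, 107, 109, 99, 6, 8, 6, 6, 5]
200 [70, 5, 100, 104, 101, 10, 6, 6, 5, 6]
220 [3, 7, 94, 91, 6, 5, 5, 4, 5, 6]

20 [-9, -9, -9, -9, 16, 18, 18, 22, 24, 7]
40 [3, 1, 3, 22, 21, 23, 21, 24, 21, 17]
60 [3, 3, 6, 21, 10, 9, 11, 11, 22, 4]
80 [3, 2, 4, 23, 33, 46, 47, 21, 23, 5]
100 [2, 3, 6, 5, 5, 6, 5, 6, 5, 4]
120 [1, 2, 2, 1, 2, 1, 3, 3, 1, 2]
140 [3, 2, 2, 3, 2, 0, 3, 2, 2, 2]
160 [70, 84, 96, 105, 95, 0, 1, 2, 1, 2]
180 [70, 93, 106, 108, 95, -9, -9, -9, 2, 2]
200 [68, 93, 97, 98, 95, -9, -9, -9, 2, 1]
220 [1, 2, 11, 2, 3, 1, -9, -9, 2, 1]

20 [2, 2, 2, 23, 10, 222, 245, 246, 24, 5]
40 [2, 2, 2, 23, 22, 222, 245, 246, 23, 293]
60 [2, 2, 2, 23, 10, 213, 245, 246, 22, 5]
80 [-9, 1, 4, 22, 23, 47, 245, 246, 23, 5]
100 [1, 2, 4, 6, 5, 227, 245, 249, 6, 5]
120 [2, 2, 2, 2, 2, 225, 235, 234, 2, 2]
140 [1, 2, 2, 2, 2, 2, 2, 2, 2, 2]
160 [4, 12, 96, 103, 96, 3, 3, 2, 2, 2]
180 [4, 34, 107, 108, 97, 2, 2, 2, 2, 2]
200 [-9, -9, 96, 106, 96, 2, 2, 2, 2, 2]
220 [-9, -9, -9, 94, 2, 1, 2, 2, 2, 2]
```

View pics/t23.png

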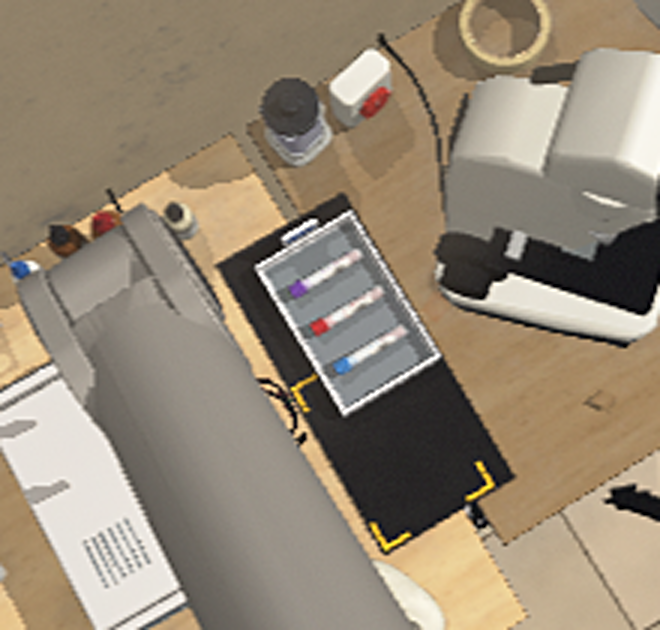

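```bash
python3 - <<'E'
from deck import *
c,s=np.cos(TA),np.sin(TA)
for dd in (dict(np.load('/tmp/w20.npz')),cam("scene"),dict(np.load('/tmp/top.npz'))):
    P=pts(dd); q=P[...,:2]-TC; X=(c*q[...,0]+s*q[...,1])*1e3; Y=(-s*q[...,0]+c*q[...,1])*1e3; Z=P[...,2]*1e3
    m=(X>80)&(X<115)&(abs(Y)<35)&(Z>32)&(Z<55); print(m.sum(),X[m].mean(),np.percentile(X[m],[5,95]),Y[m].mean(),np.percentile(Y[m],[2,98]),np.percentile(Z[m],[5,95]))
o=st()
go(T2W(.093,0,.15),TA+np.pi/2)
E
```

```text
439 91.13698304162376 [88.59314077 94.51479519] 2.2698202389142796 [-17.450125    20.18580664] [35.95958648 46.41546927]
35 90.57843693841937 [87.51030817 93.56063058] -1.8071535293748484 [-19.58249201  20.03975885] [37.3880002  45.87696218]
41 91.29651510903322 [88.55792642 95.18969639] 1.6979221686314256 [-16.83102485  20.18438815] [32.61183875 47.96197125]
{'time': np.float64(50.275), 'joint_pos': array([-0.784,  0.273,  0.189,  1.858, -0.064,  1.019, -0.071]), 'eef_pos': array([0.48 , 0.272, 0.226]), 'orientation': array([-1.606e+00, -2.696e+00,  1.000e-03]), 'wrist_force': array([ 0.633, -0.315,  0.011]), 'opening': np.float64(0.061)}
t50.3 tcp deck [ -0.4 -53.7 225.9] open 61.3 F [ 0.6 -0.3  0. ] SHIFT mm [-136.7  140.5   75.1] TURN [ 2.000e-02 -2.600e-01 -9.136e+01]
```

```bash
python3 -m creep '[[[-0.01,0.01,0,0,0,-5],[-0.025,0.025,0,0,0,-14],[-0.045,0.045,0,0,0,-23],[-0.065,0.065,0,0,0,-32],[-0.085,0.085,0,0,0,-41],[-0.1,0.1,0,0,0,-50],[-0.115,0.115,0.02,0,0,-59],[-0.125,0.128,0.04,0,0,-68],[-0.133,0.137,0.06,0,0,-77],[-0.137,0.14,0.07,0,0,-86],[-0.137,0.14,0.075,0,0,-91.3],[-0.137,0.14,0.075,0,0,-91.3]]]' 0.4
python3 - <<'E'
from deck import *
go(T2W(.092,.001,.026),TA+np.pi/2)
d=cam("wrist"); save(d,"w24.png"); np.savez('/tmp/w24.npz',**d); st()
E
```

```text
time: 51.78
eef_pos: [0.667, 0.2181, 0.148]
orientation: [0.803, -3.03, -0.004]
wrist_force: [0.6, 0.1, 0.9]
opening: 0.0618
t51.8 tcp deck [ 138.4 -190.3  148. ] open 61.8 F [0.6 0.1 0.9] SHIFT mm [ -1.4   0.9 122. ] TURN [ 0.23 -0.34 -0.12]
{'time': np.float64(51.825), 'joint_pos': array([-0.348,  0.593, -0.083,  1.539,  0.051,  1.017,  1.645]), 'eef_pos': array([0.667, 0.218, 0.149]), 'orientation': array([ 0.802, -3.032, -0.004]), 'wrist_force': array([-0.144,  0.512,  0.255]), 'opening': np.float64(0.062)}
```

View pics/w24.png

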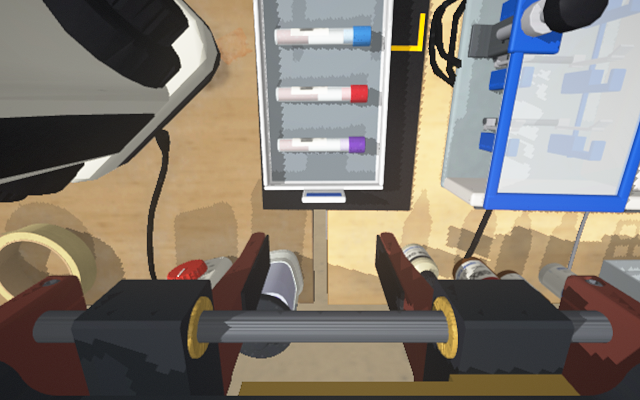

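```bash
python3 -m creep '[[[-0.001,0.001,0.025,0,0,0],[-0.001,0.001,0.05,0,0,0],[-0.001,0.001,0.075,0,0,0],[-0.001,0.001,0.1,0,-0.3,0],[-0.001,0.001,0.115,0,-0.3,0],[-0.001,0.001,0.121,0,-0.3,0],[-0.001,0.001,0.121,0,-0.3,0],[-0.001,0.001,0.121,0,-0.3,0]]]'
python3 - <<'E'
from deck import *
go(T2W(.092,.001,.026),TA+np.pi/2)
d=cam("wrist"); save(d,"w25.png")
E
```

```text
time: 52.82
eef_pos: [0.6676, 0.2201, 0.0287]
orientation: [-0.802, 3.036, 0.006]
wrist_force: [0.1, 0.1, -0.3]
opening: 0.0609
t52.8 tcp deck [ 139.9 -188.8   28.7] open 60.9 F [ 0.1  0.1 -0.3] SHIFT mm [ 0.9 -0.   2.7] TURN [ 0.2   0.11 -0.19]
```

View pics/w25.png

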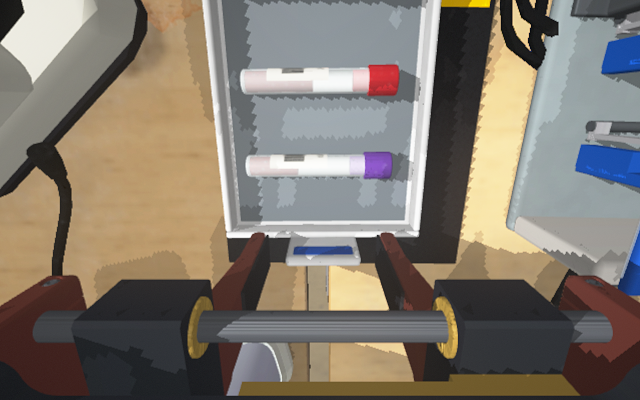

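```bash
python3 -m creep '[[[0,0,0.001,0,0,0],[0,0,0.001,0,0,0],[0,0,0.001,0,0,0],[0,0,0.001,0,0,0],[0,0,0.001,0,0,0]]]' -1
python3 - <<'E'
from deck import *
go(T2W(.092,.001,.026),TA+np.pi/2)
E
```

```text
time: 53.5
eef_pos: [0.6677, 0.2201, 0.028]
orientation: [-0.802, 3.036, 0.006]
wrist_force: [-0.0, -0.8, 3.1]
opening: 0.0397
t53.5 tcp deck [ 140.  -188.8   28. ] open 39.7 F [-0.  -0.8  3.1] SHIFT mm [ 1.  -0.1  2. ] TURN [ 0.2   0.13 -0.19]
```

Gripped at 39.7 mm. Pull 50 mm along −x (tool +x) and 12 mm toward +y (tool +y).

```bash
python3 -m creep '[[[0.002,0,0,0,0,0],[0.006,0.001,0,0,0,0],[0.012,0.003,0,0,0,0],[0.018,0.005,0,0,0,0],[0.024,0.007,0,0,0,0],[0.03,0.009,0,0,0,0],[0.036,0.011,0,0,0,0],[0.042,0.012,0,0,0,0],[0.047,0.012,0,0,0,0],[0.05,0.012,0,0,0,0],[0.05,0.012,0,0,0,0]]]'
python3 - <<'E'
from deck import *
go(T2W(.042,.013,.028),TA+np.pi/2)
d=cam("wrist"); save(d,"w26.png")
E
```

```text
time: 54.88
eef_pos: [0.6178, 0.2057, 0.028]
orientation: [-0.802, 3.037, 0.006]
wrist_force: [0.1, 0.1, 2.3]
opening: 0.0396
t54.9 tcp deck [  89.3 -177.8   28. ] open 39.6 F [0.1 0.1 2.3] SHIFT mm [ 0.5 -0.3 -0. ] TURN [ 0.21  0.08 -0.2 ]
```

View pics/w26.png

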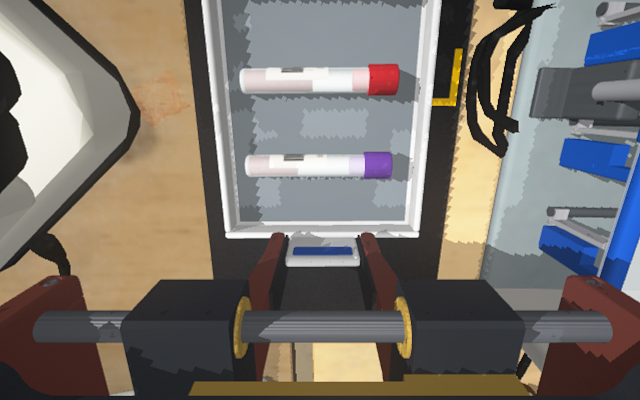

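```bash
python3 -m creep '[[[0,0,0,0,0,0],[0,0,0,0,0,0],[0,0,0,0,0,0],[0,0,-0.02,0,0,0],[0,0,-0.045,0,0,0],[0,0,-0.075,0,0,0],[0,0,-0.105,0,0,0],[0,0,-0.13,0,0,0],[0,0,-0.14,0,0,0],[0,0,-0.14,0,0,0]]]' 0.4
python3 - <<'E'
from deck import *
d,m,r=wtray(); save(d,"w27.png"); np.savez('/tmp/w27.npz',**d)
o=d["img"].copy(); o[m]=[0,255,0]; cv2.imwrite("pics/w27m.png",o[:,:,::-1])
E
```

```text
time: 56.18
eef_pos: [0.6183, 0.2052, 0.1689]
orientation: [-0.802, 3.036, 0.006]
wrist_force: [-0.1, 0.6, -1.2]
opening: 0.0614
wtray [ 257    0  131  184 2410] [0.5429 0.1623] [167.  115.9] 29.73
[[442.0, 171.0], [499.0, 71.0], [644.0, 153.0], [587.0, 254.0]]
```

View pics/w27m.png

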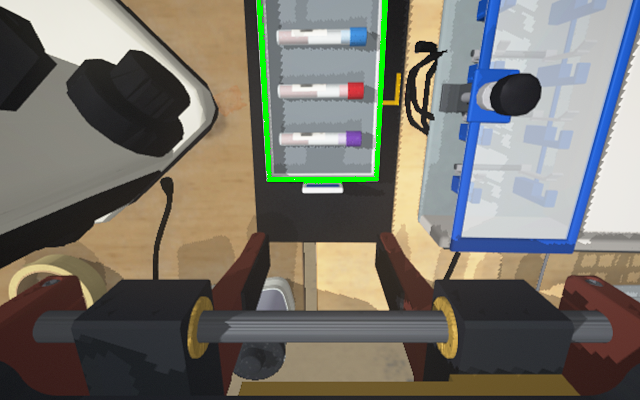

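```bash
python3 - <<'E'
from deck import *
go([.617,.2045,.17],np.deg2rad(29.7))
E
python3 -m creep '[[[0,0,0,0,0,5],[0,0,0,0,0,14],[0,0,0,0,0,23],[0,0,0,0,0,32],[0,0,0,0,0,41],[0,0,0,0,0,50],[0,0,0,0,0,59],[0,0,0,0,0,68],[0,0,0,0,0,77],[0,0,0,0,0,86],[0,0,0,0,0,89.8],[0,0,0,0,0,89.8]]]' 0
python3 - <<'E'
from deck import *
go([.617,.2045,.027],np.deg2rad(29.7))
d=cam("wrist"); save(d,"w28.png"); np.savez('/tmp/w28.npz',**d)
wtray(d)
E
```

```text
t56.2 tcp deck [  88.8 -178.4  167.9] open 61.4 F [ 0.1  0.2 -1.1] SHIFT mm [ 0.9 -0.1 -2.1] TURN [ 0.21 -0.12 89.91]
time: 57.72
eef_pos: [0.6169, 0.2048, 0.1665]
orientation: [-1.572, -2.715, -0.001]
wrist_force: [1.1, 0.4, -0.8]
opening: 0.0438
t57.7 tcp deck [  88.1 -178.2  166.5] open 43.8 F [ 1.1  0.4 -0.8] SHIFT mm [-8.000e-01  1.000e-01  1.395e+02] TURN [-0.08 -0.2   0.15]
wtray [ 137  129  189  110 2803] [0.539  0.1596] [185.5 116.1] 29.79
[[430.0, 164.0], [487.0, 63.0], [648.0, 155.0], [591.0, 256.0]]
```

View pics/w28.png

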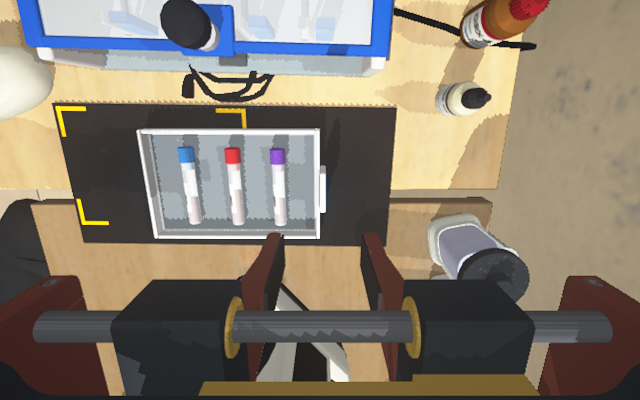

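```bash
python3 -m creep '[[[0,0.001,0.025,0,0,0],[0,0.001,0.055,0,0,0],[0,0.001,0.085,0,0,0],[0,0.001,0.115,0,0,0],[0,0.001,0.132,0,-0.2,0],[0,0.001,0.139,0,-0.2,0],[0,0.001,0.139,0,-0.2,0],[0,0.001,0.139,0,-0.2,0]]]'
python3 - <<'E'
from deck import *
go([.618,.205,.027],np.deg2rad(29.7))
d=cam("wrist"); save(d,"w29.png")
E
```

```text
time: 58.78
eef_pos: [0.6184, 0.206, 0.0288]
orientation: [1.573, 2.719, 0.001]
wrist_force: [1.0, 1.1, 0.4]
opening: 0.044
t58.8 tcp deck [  89.9 -177.8   28.8] open 44.0 F [1.  1.1 0.4] SHIFT mm [-0.7 -0.8  1.8] TURN [0.04 0.   0.2 ]
```

View pics/w29.png

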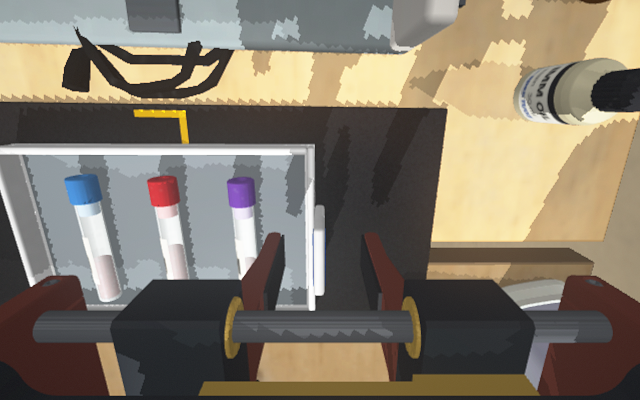

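```bash
python3 -m creep '[[[0,0,0.001,0,0,0],[0,0,0.001,0,0,0],[0,0,0.001,0,0,0],[0,0,0.001,0,0,0],[0,0,0.001,0,0,0],[0,0,0.001,0,0,0]]]' -1
python3 - <<'E'
from deck import *
go([.618,.205,.028],np.deg2rad(29.7))
d=cam("wrist"); save(d,"w30.png"); wtray(d)
c,s=np.cos(np.deg2rad(29.1)),np.sin(np.deg2rad(29.1))
go(np.array([.457+c*.092-s*.0,.1295+s*.092,.028]),np.deg2rad(29.1))
d=cam("top"); save(d,'t30.png',(180,110,380,290),3.3)
E
```

```text
time: 59.58
eef_pos: [0.6179, 0.2057, 0.0278]
orientation: [-1.573, -2.719, 0.0]
wrist_force: [-2.2, -2.0, 3.1]
opening: 0.0061
t59.6 tcp deck [  89.3 -177.8   27.8] open 6.1 F [-2.2 -2.   3.1] SHIFT mm [-0.7 -0.2 -0.2] TURN [-0.01 -0.01  0.19]
wtray [   0  146  328  140 5656] [0.5324 0.1738] [186.3  85.5] 29.96
[[430.0, 164.0], [473.0, 90.0], [634.0, 183.0], [592.0, 257.0]]
t59.6 tcp deck [  89.3 -177.9   27.8] open 5.6 F [-3.  -0.9  2.3] SHIFT mm [ 12.8 -85.4  -0.2] TURN [-0.02 -0.    0.79]
```

View pics/w30.png

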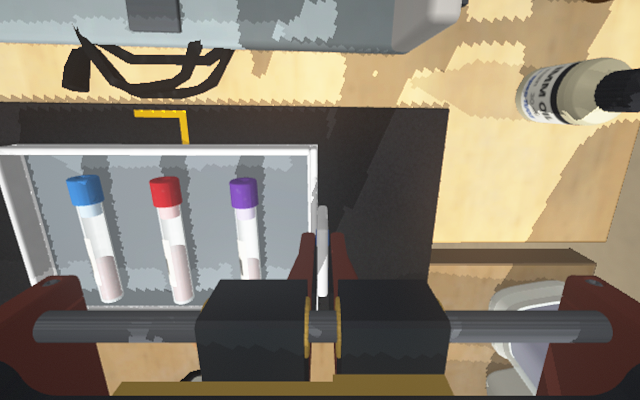

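```bash
python3 -m creep '[[[0,-0.001,0,0,0,0],[0,-0.003,0,0,0,0],[0.001,-0.006,0,0,0,0.1],[0.002,-0.01,0,0,0,0.2],[0.003,-0.015,0,0,0,0.3],[0.004,-0.02,0,0,0,0.4],[0.005,-0.025,0,0,0,0.5],[0.006,-0.03,0,0,0,0.6],[0.007,-0.034,0,0,0,0.6],[0.008,-0.037,0,0,0,0.6],[0.008,-0.039,0,0,0,0.6],[0.008,-0.04,0,0,0,0.6]]]'
python3 - <<'E'
from deck import *
c,s=np.cos(np.deg2rad(29.)),np.sin(np.deg2rad(29.))
go(np.array([.457+c*.092-s*.0,.1295+s*.092,.028]),np.deg2rad(29.))
d=cam("wrist"); save(d,"w31.png")
E
```

```text
time: 61.18
eef_pos: [0.5791, 0.1927, 0.0278]
orientation: [-1.588, -2.711, 0.0]
wrist_force: [1.1, 0.5, -1.7]
opening: 0.0058
t61.2 tcp deck [  49.1 -170.9   27.8] open 5.8 F [ 1.1  0.5 -1.7] SHIFT mm [  4.1 -45.5  -0.2] TURN [-0.01 -0.01  0.29]
```

View pics/w31.png

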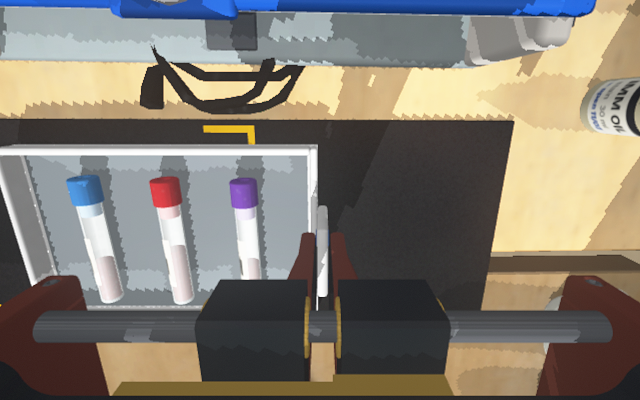

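```bash
python3 -m creep '[[[0,-0.001,0,0,0,0],[0,-0.003,0,0,0,0],[0.001,-0.006,0,0,0,0.1],[0.001,-0.011,0,0,0,0.2],[0.002,-0.016,0,0,0,0.3],[0.002,-0.021,0,0,0,0.3],[0.003,-0.027,0,0,0,0.3],[0.003,-0.033,0,0,0,0.3],[0.004,-0.038,0,0,0,0.3],[0.004,-0.042,0,0,0,0.3],[0.004,-0.045,0,0,0,0.3],[0.004,-0.0455,0,0,0,0.3]]]'
python3 - <<'E'
from deck import *
c,s=np.cos(np.deg2rad(29.)),np.sin(np.deg2rad(29.))
go(np.array([.457+c*.092-s*.0,.1295+s*.092,.028]),np.deg2rad(29.))
d=cam("wrist"); save(d,"w32.png")
d=cam("top"); save(d,'t32.png',(250,150,370,280),4.5)
E
```

```text
time: 62.72
eef_pos: [0.5372, 0.1738, 0.0278]
orientation: [-1.595, -2.706, 0.001]
wrist_force: [0.6, -0.1, -1.7]
opening: 0.0056
t62.7 tcp deck [   3.2 -167.6   27.8] open 5.6 F [ 0.6 -0.1 -1.7] SHIFT mm [ 0.2  0.4 -0.2] TURN [-0.03 -0.02 -0.02]
```

View pics/w32.png

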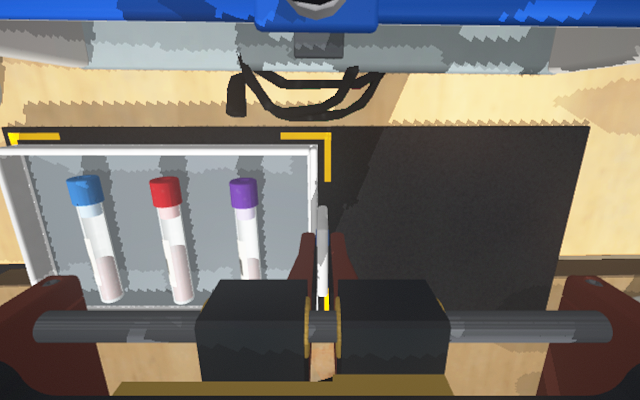

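View pics/t32.png

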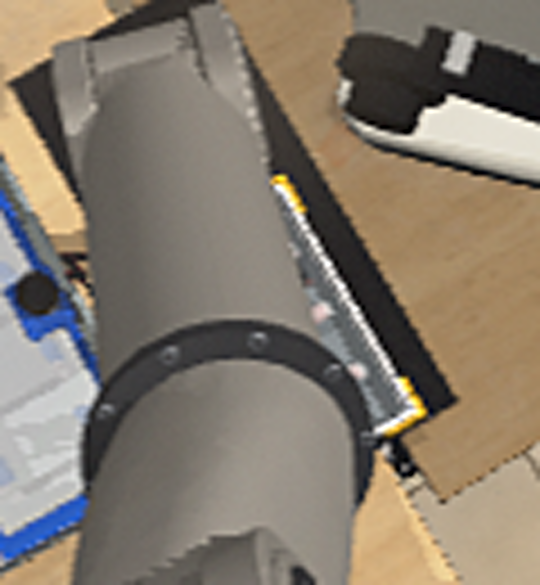

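```bash
python3 -m creep '[[[0,0,0,0,0,0],[0,0,0,0,0,0],[0,0,0,0,0,0],[0,0,-0.01,0,0,0],[0,0,-0.03,0,0,0],[0,0,-0.055,0,0,0],[0,0,-0.085,0,0,0],[0,0,-0.115,0,0,0],[0,-0.02,-0.14,0,0,0],[0,-0.04,-0.14,0,0,0],[0,-0.05,-0.14,0,0,0],[0,-0.05,-0.14,0,0,0]]]' -0.2
python3 - <<'E'
from deck import *
d,m,r=wtray(); save(d,"w33.png"); np.savez('/tmp/w33.npz',**d)
hsv=cv2.cvtColor(d["img"],cv2.COLOR_RGB2HSV)
yel=(hsv[...,0]>18)&(hsv[...,0]<33)&(hsv[...,1]>180)&(hsv[...,2]>150); yel[:80]=0;yel[280:]=0
l=cv2.connectedComponentsWithStats(yel.astype(np.uint8)); print(l[2][1:])
y=np.isin(l[1],[i for i in range(1,l[0]) if l[2][i,4]>25])
rr=rect(plane_pts(d,y,.003)); print("yellow",rr[0].round(4),rr[1],rr[2],cv2.boxPoints((rr[0]*1000,rr[1],rr[2])).round(0).tolist())
go([.457,.1295,.17])
E
```

```text
time: 64.32
eef_pos: [0.4932, 0.1494, 0.1679]
orientation: [-1.595, -2.706, 0.001]
wrist_force: [0.4, 0.7, -0.3]
opening: 0.035
wtray [ 189  129  186  109 2455] [0.4586 0.1297] [185.  115.4] 28.97
[[350.0, 135.0], [406.0, 34.0], [567.0, 124.0], [512.0, 225.0]]
[[190 121  30   8 136]
 [347 121  30  30 236]
 [367 211   6  25  93]]
yellow [0.4574 0.1301] (193.40785217285156, 127.49898529052734) 29.000825881958008 [[342.0, 139.0], [404.0, 27.0], [573.0, 121.0], [511.0, 233.0]]
t64.4 tcp deck [ -46.5 -168.1  167.9] open 35.1 F [-0.6 -0.4 -0.1] SHIFT mm [  0.1 -42.   -2.1] TURN [-0.04 -0.02  0.64]
```

View pics/w33.png

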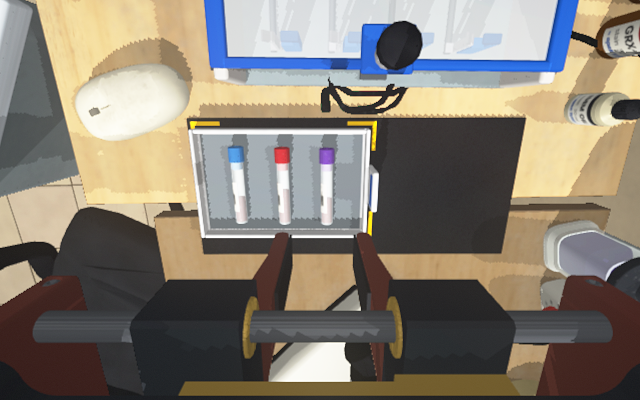

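```bash
python3 -m creep '[[[0.02,0,-0.02,0,0,0],[0.05,0,-0.045,0,0,0],[0.085,0,-0.06,0,0,0],[0.12,0,-0.06,0,0,0],[0.155,0.01,-0.06,0,0,0],[0.19,0.02,-0.06,0,0,0],[0.225,0.03,-0.06,0,0,0],[0.26,0.04,-0.06,0,0,0],[0.285,0.05,-0.06,0,0,0],[0.3,0.05,-0.06,0,0,0],[0.3,0.05,-0.06,0,0,0]]]' 1
python3 - <<'E'
from deck import *
d=cam("top"); np.savez('/tmp/top.npz',**d); save(d,'t34.png',(180,110,380,290),3.3)
hsv=cv2.cvtColor(d["img"],cv2.COLOR_RGB2HSV); P=pts(d)
y=(hsv[...,0]>18)&(hsv[...,0]<33)&(hsv[...,1]>170)&(hsv[...,2]>150); k=np.zeros_like(y);k[195:270,270:350]=1;y&=k
l=cv2.connectedComponentsWithStats(y.astype(np.uint8)); print(l[2][1:].tolist())
rr=rect(plane_pts(d,y,.003)); print("yellow",rr[0].round(4),rr[1],rr[2])
f=(hsv[...,1]<60)&(hsv[...,2]>95)&k&(P[...,2]>.004)&(P[...,2]<.035)
f=cv2.morphologyEx(f.astype(np.uint8),cv2.MORPH_CLOSE,np.ones((3,3))); l=cv2.connectedComponentsWithStats(f); i=1+np.argmax(l[2][1:,4]); r=rect(plane_pts(d,l[1]==i,.021)); print("tray",l[2][i],r[0].round(4),r[1],r[2])
go([.457,.1295,.17])
d=cam("wrist"); save(d,"w34.png")
E
```

```text
time: 65.75
eef_pos: [0.3915, 0.4371, 0.2275]
orientation: [-1.592, -2.707, 0.002]
wrist_force: [0.5, -0.9, -0.2]
opening: 0.0878
[[316, 195, 2, 2, 2], [277, 205, 9, 10, 19], [281, 216, 2, 1, 2], [336, 234, 9, 13, 18], [304, 255, 2, 3, 4], [306, 258, 11, 6, 16]]
yellow [0.4582 0.1291] (191.92913818359375, 128.4562530517578) 29.1068058013916
tray [ 280  195   62   66 2200] [0.4584 0.1283] (185.01992797851562, 117.50352478027344) 29.026254653930664
t65.8 tcp deck [ -0.  131.9 227.6] open 87.9 F [-0.2 -0.1  0.2] SHIFT mm [-299.4  -91.7   57.8] TURN [-0.08  0.02  0.64]
```

View pics/t34.png

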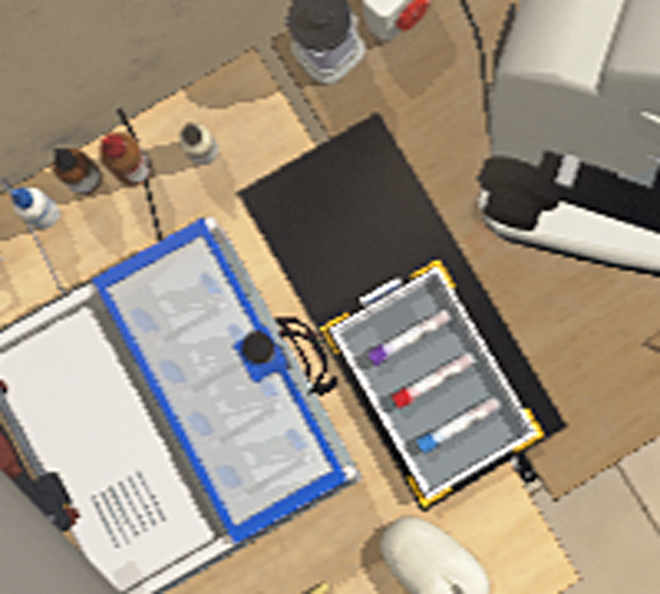

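View pics/w34.png

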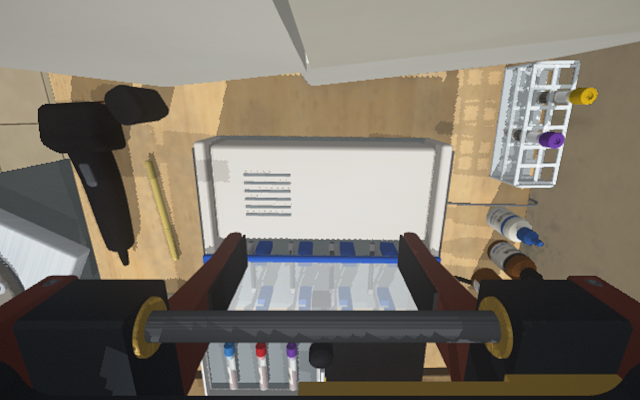

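```bash
python3 - <<'E'
from deck import *
for d in (dict(np.load("/tmp/top0.npz")),cam("top")):
    hsv=cv2.cvtColor(d["img"],cv2.COLOR_RGB2HSV); P=pts(d)
    blue=(hsv[...,0]>108)&(hsv[...,0]<125)&(hsv[...,1]>170)
    n,l,s,c=cv2.connectedComponentsWithStats(blue.astype(np.uint8)); i=1+np.argmax(s[1:,4]); r=rect(plane_pts(d,l==i,.08)); print("guard",W2D(r[0])*1000,r[1],r[2])
    k=(P[...,2]>0.11)&(P[...,2]<0.14); k[:, :245]=0;k[:,275:]=0;k[:200]=0;k[235:]=0
    print("knob",W2D(P[k].mean(0)).round(4),np.median(P[k][:,2]))
ctrl.hand_in()
E
```

```text
guard [-1.10130111 -7.88406712] (265.5577392578125, 112.33590698242188) 28.267086029052734
knob [-0.0006 -0.0523  0.1229] 0.1230113651176139
guard [-1.03314527 -7.88474371] (265.79827880859375, 112.32422637939453) 28.328969955444336
knob [-0.0004 -0.0523  0.1221] 0.12253204016742036
the job is handed in; nothing more can be done
```

The job is done and handed in at about 66 s of the 210 s allowed, though I did not measure the bystanders' final positions. I pulled the plunger and slid the guard fully open to its stop. Three tubes were there: blue in clip 1, red in clip 2 and purple in clip 3, with clip 4 empty. I rolled each toward its sprung jaws, lifted it out and laid it flat in the tray. Then I closed the guard, let the plunger drop in, and pulled the tray by its tab to the yellow marks in two grips.

**Last checks**
- **Guard and knob:** both are back at their starting position within the camera's accuracy, and the knob is down. A gentle opening pull of about 6 N moved the guard only 1.5 mm, so I pushed it fully shut again before letting go.
- **Tubes:** all three lie side by side on the tray floor.
- **Tray:** the top camera puts it within about 1 mm and 0.1° of the marks. The wrist camera suggests up to 1.6 mm toward the robot, once I allow for the tab being included in the outline.

**What went wrong or stayed unchecked**
- **Purple tube:** at first it caught on what looked like the keeper bar (about 11 N). I backed off, slid it 5 mm along its axis, and it then rolled out freely.
- **Bystanders:** I touched none knowingly, and the pictures I looked at showed nothing moved.

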